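# Load the bench mill with grinding cylinders

## Task

Load the bench mill: first take everything that was left standing on the orange shutter of its hopper and put it in the yellow tray, then crank the handwheel until the shutter is fully open and tip all the white grinding cylinders from the grey cup down the open hopper. Afterwards crank the shutter fully shut again, with the empty cup back upright on its blue mat and the other things on the bench left alone.

Things in the scene. Friction and masses are not known exactly. Their poses are not given: they have to be found in the camera images.
- loader: fixed bench mill loader, 132 mm (x) by 364 mm (y); origin under its middle, on the bench. White open hopper: mouth 120 (x) by 160 mm (y) centred at y = -95 mm, walls 6 mm thick, rim 90 mm and dark inner floor 6 mm above the bench. Grey closed housing with the handwheel on top: y = -9 to 177 mm, 100 mm high. Its axes are within 0.15 rad of the world's.
- mouth (a point): centre of the hopper mouth, level with the top face of the closed orange shutter, 78 mm above the bench (12 mm below the rim). The shutter, 6 mm thick, is the only floor there: as the handwheel opens it, it slides 160 mm towards the loader's +y into the housing, and anything on it would fall into the store below.
- wheel (a joint): angle (rad) of the handwheel, vertical axis: 0 = shutter fully shut (end stop), 7.85 (1.25 turns) = shutter fully open (end stop); grows anticlockwise seen from above. It turns with about 0.1 N m of friction and stays where it is left.
- hub (a point): centre of the handwheel (black rim, 124 mm across, its top 125 mm above the bench), on its vertical axis, 125 mm above the bench
- knob_top (a point): centre of the top face of the red crank knob, an upright cylinder of 24 mm diameter that spins freely on its pin, 50 mm from the wheel axis; it stands from 128 to 173 mm above the bench and goes round with the wheel
- tipbox: blue box with white lid, 40 (x) by 34 (y) by 52 mm high, 80 g, may be absent; origin at the centre of its underside; stands on the shutter, sides within 0.25 rad of the loader's axes
- block: aluminium block, 42 (x) by 34 (y) by 50 mm high, 160 g, may be absent; origin at the centre of its underside; stands on the shutter likewise
- jar: amber jar with black cap, 37 mm diameter, 52 mm high, 90 g, may be absent; origin at the centre of its underside; stands on the shutter
- tray: fixed yellow open tray, 160 (x) by 190 (y) by 30 mm high, walls and floor 4 mm; origin at the centre of its underside
- mat: fixed blue mat, 140 by 140 by 3 mm, on which the cup stands; origin at the centre of its underside
- cup: grey square open cup, 60 by 60 by 62 mm high outside, walls and floor 3 mm, 90 g empty; origin at the centre of its underside, z axis out of its mouth. Holds the grinding cylinders, which come out freely only when it is tipped well past level (about 2 rad or more)
- reagent: amber reagent jar, 60 mm diameter, 120 mm high, a bystander on the bench; origin at the centre of its underside
- dish: white ceramic dish, 90 mm diameter, 30 mm high, a bystander; origin at the centre of its underside
- rack: green tube rack, 50 by 150 by 92 mm high, a bystander; origin at the centre of its underside
- cyl0: white ceramic grinding cylinder, 16 mm diameter, 16 mm high, 12 g, may be absent; origin at the centre of its underside
- cyl1: white ceramic grinding cylinder, 16 mm diameter, 16 mm high, 12 g, may be absent; origin at the centre of its underside
- cyl2: white ceramic grinding cylinder, 16 mm diameter, 16 mm high, 12 g, may be absent; origin at the centre of its underside
- cyl3: white ceramic grinding cylinder, 16 mm diameter, 16 mm high, 12 g, may be absent; origin at the centre of its underside
- cyl4: white ceramic grinding cylinder, 16 mm diameter, 16 mm high, 12 g, may be absent; origin at the centre of its underside
- cyl5: white ceramic grinding cylinder, 16 mm diameter, 16 mm high, 12 g, may be absent; origin at the centre of its underside
- cyl6: white ceramic grinding cylinder, 16 mm diameter, 16 mm high, 12 g, may be absent; origin at the centre of its underside
- cyl7: white ceramic grinding cylinder, 16 mm diameter, 16 mm high, 12 g, may be absent; origin at the centre of its underside

How it is judged:
By the outcome, as a careful person would: the job done as asked, in the order asked, and still so for the second after the job is handed in, with the robot touching nothing.
Of tipbox, block, jar only 2 to 3 are there at a start; the rules pass over those that are not, and their reading is None.
Of cyl0, cyl1, cyl2, cyl3, cyl4, cyl5, cyl6, cyl7 only 5 to 8 are there at a start; the rules pass over those that are not, and their reading is None.
At some moment in a run one of tipbox, block, jar may be knocked a few centimetres aside while the robot is not near it.
It also fails if it takes over 208 s, if anything falls off the work surface, if the arm or the gripper's body presses on something with over 40 N, if the wrist force passes 120 N, or if a joint passes its speed limit or range.

## Robot

A 7-joint arm with a two-finger parallel gripper is mounted at the origin on the work surface. World frame = base frame: x ahead of the robot, y to its left, z up, the work surface at z = 0. Lengths are in m, angles in degrees, forces in N, time in s.
With the tool pointing down it reaches from about 0.425 to 0.875 m from the base axis. Payload 4.7 kg.
Tool frame: the origin (TCP) lies at the centre of the arm's flange, where the gripper is bolted on; the fingertips stand 182 mm ahead of it and the grasp point (between the pads) lies 164 mm ahead of it (env.grip_depth is the distance from the TCP to the grasp point, in m); z points along the fingers, y is the line along which they close (so a half turn about z gives the same grasp; the last joint's range is limited). The gripper opens to 87 mm and grips with 3 to 60 N. Pads are 19 mm wide; open, the fingers measure 117 mm over their backs; the gripper's body (75 mm by 190 mm) begins 51 mm behind the grasp point.
Start: joints at [-71.614, 18.392, -4.016, 83.108, 1.295, 78.541, -3.26], TCP at [0.196, 0.62, 0.405] pointing down, gripper open.
Joint ranges: [-163.93, 163.93], [-17.29, 119.83], [-79.2, 71.16], [3.27, 140.29], [-89.18, 269.18], [5.43, 117.66], [-154.24, 154.24]. Speed limits (degrees/s): [147.25, 147.25, 180, 180, 180, 180, 180].

## Interface

Orientations are given as [roll, pitch, yaw] about the fixed x, y, z axes, in that order (R = Rz(yaw) Ry(pitch) Rx(roll)).
In Python, from cell import env gives the robot as it stands. The module is installed in compiled form; this text tells all that it offers.
- The arm moves only by the tool send_rows, never from a script. Its arguments are lists of equal length, an entry for each row: "xyz": the shift along the tool's x, y, z in m, a list of three; "rotation": the turn, a rotation vector about the tool's x, y, z in rad, a list of three; "jaw": the opening, from 0 (shut) to 1 (fully open). A call has 1 to 20 rows; each row shifts and turns the commanded pose from where the row before left it, along the tool's axes as they then stand; what a row does not reach is not made up. A row lasts 1/10 s, in which the tool goes at most 50 mm and 8.59 degrees, less where a joint would pass 70% of its speed; a pose out of reach is approached as far as the arm can. A call is refused whole if a number of a shift passes 0.05 or a number of a turn 0.15, either way. A call with a gripper value outside its range is refused whole. The fingers move at their own pace and stop on an object; "newtons" is the grip in N (left out, the last holds). Time passes only in rows, so rows that do not move let the fingers close. It gives the time, the measured TCP pose, the force, the opening and the grip force at its end, in the units of the state.
- env.get_obs(): the state, without advancing time (a new reading comes with each control period).
- env.read_camera(name): name is "scene" or "top" or "wrist"; returns a dict with "image" (384x512x3 uint8, blue, green, red), "fx", "fy", "cx", "cy" (pixels), "R" (3x3) and "t" (3): a world point X has camera coordinates R X + t. Camera axes: x right, y down, z forward; pixel columns grow to the right and rows downward; lengths in m; the calibration is good to about 2 mm. A picture is of the moment at which its call begins. There is no depth.
- env.sign_off(): hands the job in; it is judged then, once.
The state is a dict: "time_s": time; "qpos": joint angles; "joint_velocities": joint speeds; "effort": joint torques, N m; "tool_pos": TCP position; "tool_rot": TCP orientation; "force": force on the tool from outside, world axes, zero at the start; "wrist_torque": the same for the moment, N m; "grip_width": finger opening in m; "grasp_force": force on a finger pad.
Only numpy, scipy, OpenCV 4.12 (cv2) and the standard library are available. Lean on these libraries where they do the work, as an engineer would, in place of code of your own. Each camera call takes 0.05 s, during which the arm holds its last target. There are 200 camera calls.

## Working session

There is one attempt and no reset: what is moved stays moved. The work goes in short steps, Python scripts to look and compute and a tool call to move; the robot and the scene stay as the last step left them, time stands still between calls to the robot, and variables do not carry over. Pictures are saved under pics/ and viewed, at most 14 in all, crops included, and the job is handed in when it is done.

Besides the shell and the picture viewer there is one more tool, called as name(argument=value, ...) on one line, values as JSON. send_rows: Moves the arm, as the interface text tells. Its arguments: {"type":"object","properties":{"xyz":{"type":"array"},"rotation":{"type":"array"},"jaw":{"type":"array"},"newtons":{"type":"number"}},"required":["xyz","rotation","jaw"]}

```bash
mkdir -p pics; ls; python3 - <<'E'
from cell import env
import cv2
o=env.get_obs(); print({k:(v if not hasattr(v,'tolist') else v.tolist()) for k,v in o.items()}, env.grip_depth)
for n in ("scene","top"):
    c=env.read_camera(n); cv2.imwrite(f"pics/{n}0.png",cv2.resize(c["image"],(800,600),interpolation=cv2.INTER_CUBIC))
    print(n,c["fx"],c["fy"],c["cx"],c["cy"],c["R"].tolist(),c["t"].tolist())
E
```

```text
pics
{'time_s': 0.0, 'qpos': [-71.61393727396083, 18.439955127263897, -4.015822504719271, 83.175155883585, 1.2957876311258258, 78.5405421330691, -3.259384728199489], 'joint_velocities': [-0.05121005601994255, 0.03646475572734478, 0.026764633209293037, -0.08307807619780447, 0.06209979994546527, 0.04242187472619282, -0.06041814122476532], 'effort': [0.0007052425826259423, -49.12944316864014, -0.4033468756824732, -31.25194787979126, -0.0638628238812089, 0.04387200577184558, 0.00016686438812030246], 'tool_pos': [0.19627380164819516, 0.6194440521881907, 0.4036488450940783], 'tool_rot': [-179.8896356383123, 0.006427136236190668, 162.42474744358762], 'force': [0.20809449051596604, -0.46617871749743667, 0.0833309853563552], 'wrist_torque': [-0.03973839220296322, -0.025487698996888603, 0.013661851513630729], 'grasp_force': 0.0, 'grip_width': 0.08728298372066658} 0.1635
scene 350.0180541142054 350.0180541142054 253.61614580592814 188.15129527666198 [[-0.5590940503425446, 0.8291036497474014, 0.0009903772546775908], [0.6589822071366646, 0.44509938059650966, -0.6063241641810867], [-0.5031463937551954, -0.3383395917833764, -0.7952169685582672]] [0.3055354111883354, -0.2930810578630706, 1.3190553865621382]
top 447.5189235350868 447.5189235350868 259.95138673455585 195.50535139101618 [[0.02024566486920444, -0.9995392068229441, -0.022616080070684882], [-0.9930518757017567, -0.017481178217094384, -0.11637173442621317], [0.11592275539869971, 0.024814963870655918, -0.992948202248673]] [0.0035474081476407526, 0.5992468146599814, 1.104765023836323]
```

View pics/top0.png

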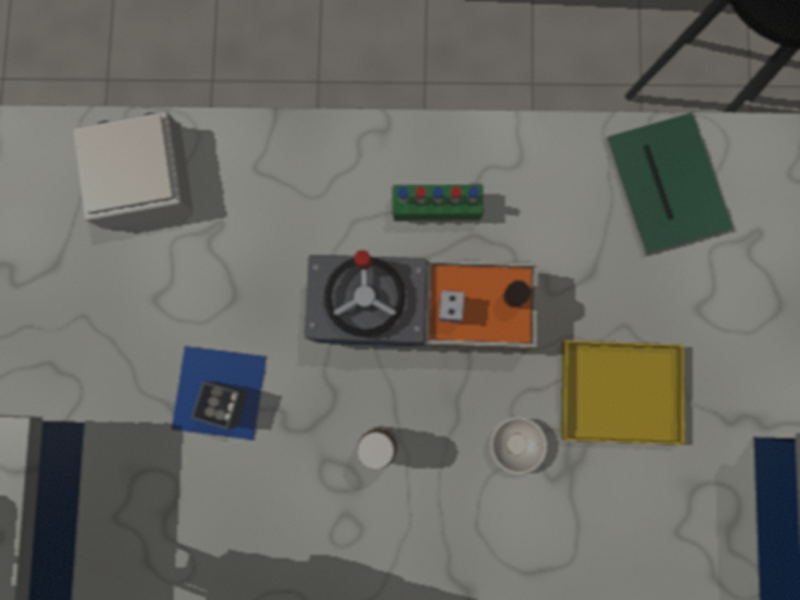

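View pics/scene0.png

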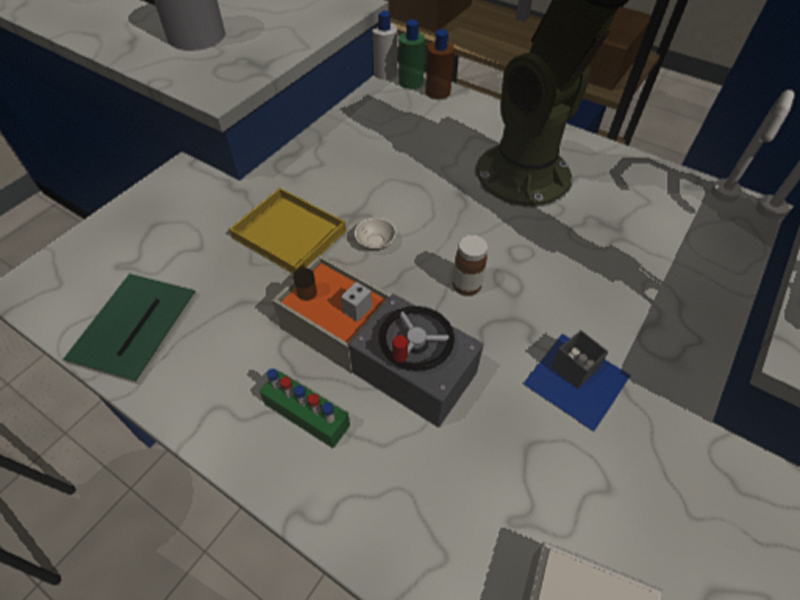

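```bash
cat > h.py <<'E'
from cell import env
import numpy as np, cv2
from scipy.spatial.transform import Rotation as Rn
def bp(c,u,v,z):
    d=c["R"].T@np.array([(u-c["cx"])/c["fx"],(v-c["cy"])/c["fy"],1]); o=-c["R"].T@c["t"]
    return o+d*(z-o[2])/d[2]
def pj(c,X):
    p=c["R"]@np.asarray(X,float)+c["t"]; return np.array([c["fx"]*p[0]/p[2]+c["cx"],c["fy"]*p[1]/p[2]+c["cy"]])
def blob(c,lo,hi,roi=None):
    m=cv2.inRange(cv2.cvtColor(c["image"],cv2.COLOR_BGR2HSV),lo,hi)
    if roi: k=np.zeros_like(m); x0,y0,x1,y1=roi; k[y0:y1,x0:x1]=1; m=m*k
    cs,_=cv2.findContours(m,cv2.RETR_EXTERNAL,cv2.CHAIN_APPROX_NONE); return max(cs,key=cv2.contourArea)
def crop(c,x0,y0,x1,y1,s,name):
    cv2.imwrite(name,cv2.resize(c["image"][y0:y1,x0:x1],None,fx=s,fy=s,interpolation=cv2.INTER_CUBIC))
E
python3 - <<'E'
from h import *
c=env.read_camera("top")
crop(c,190,155,350,230,5,"pics/t1.png")
crop(c,105,215,185,285,8,"pics/t2.png")
def rect(n,lo,hi,z,roi=None):
    b=blob(c,lo,hi,roi); P=np.array([bp(c,u,v,z)[:2] for u,v in b[:,0]]).astype(np.float32)
    r=cv2.minAreaRect(P*1000); print(n,cv2.contourArea(b),np.round(r[0],1),np.round(r[1],1),round(r[2],2))
rect("mat",(100,120,30),(130,255,255),.003,(100,200,190,290))
rect("tray",(20,120,60),(35,255,255),.03)
rect("orange",(5,150,80),(18,255,255),.078)
rect("knob",(0,150,60),(4,255,255),.173,(200,150,260,175))
print(bp(c,0,0,0),-c["R"].T@c["t"])
E
```

```text
mat 2582.5 [452.4 325. ] [135.3 135.1] 83.74
tray 4776.0 [ 467.4 -334.8] [192.9 157.4] 89.23
orange 2644.5 [ 600.4 -102.4] [155.4 115.6] 88.99
knob 55.0 [650.1  77.1] [19.5 19.2] 45.94
[1.14266258 0.75660618 0.        ] [ 0.46694395 -0.01339339  1.16679006]
```

View pics/t1.png

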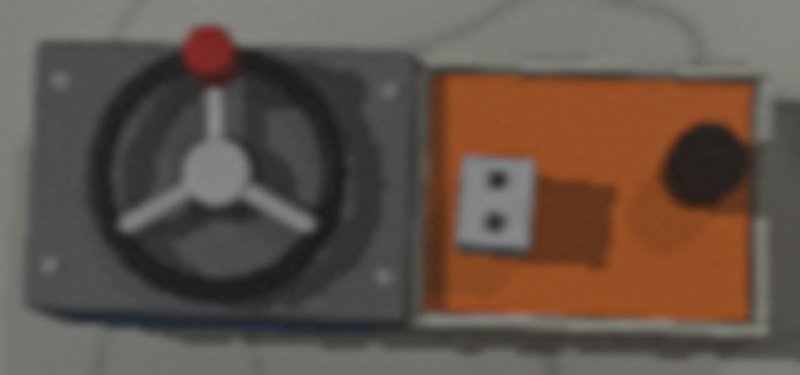

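View pics/t2.png

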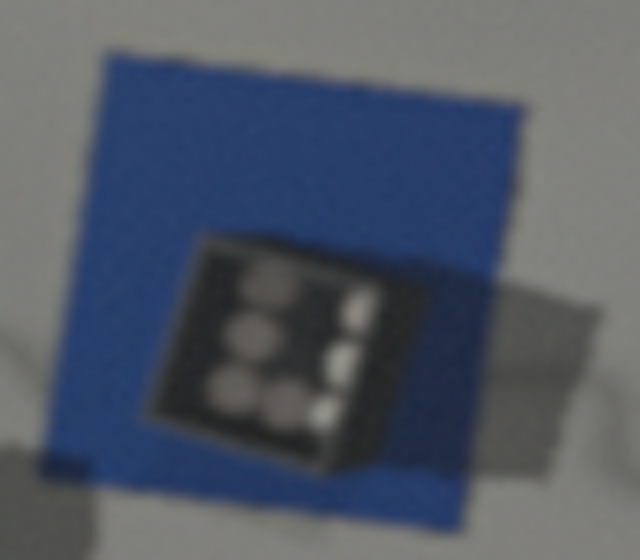

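```bash
python3 - <<'E'
from h import *
c=env.read_camera("top")
f=lambda x0,y0,s,z,P:np.array([bp(c,x0+(p+.5)/s-.5,y0+(q+.5)/s-.5,z)[:2]*1000 for p,q in P])
print("housing",f(190,155,5,.1,[(40,42),(418,55),(408,325),(25,305)]).round(1))
print("hopper",f(190,155,5,.09,[(767,68),(768,333)]).round(1))
print("hub",f(190,155,5,.125,[(216,174),(217,173)]).round(1))
print("knob",f(190,155,5,.173,[(209,50)]).round(1))
print("block",f(190,155,5,.128,[(463,155),(537,160),(530,252),(455,243)]).round(1))
print("jar",f(190,155,5,.130,[(705,165)]).round(1))
P=f(105,215,8,.062,[(205,238),(150,415),(325,470),(385,283)])
print("cup",P.round(1), P[:,:].mean(0),(P[0]+P[2])/2)
for n,z,u,v in [("dish",.03,519,445),("reagent",.12,376,450),("rack",.092,438,201)]: print(n,f(0,0,1.5625,z,[(u,v)]).round(0))
E
```

```text
housing [[668.3 166.4]
 [664.8 -17.3]
 [534.1 -14.7]
 [540.3 168.9]]
hopper [[ 663.  -187. ]
 [ 534.2 -187.3]]
hub [[601.9  76.8]
 [602.4  76.3]]
knob [[652.1  77.3]]
block [[612.5 -39.1]
 [610.7 -73.7]
 [567.4 -70.9]
 [571.  -35.9]]
jar [[ 609.4 -151.7]]
cup [[468.9 332.4]
 [414.5 346.5]
 [399.  291.6]
 [456.2 275.9]] [434.66597218 311.60272012] [433.95449929 312.01677918]
dish [[ 379. -169.]]
reagent [[374.  53.]]
rack [[759. -33.]]
```

```bash
cat >> h.py <<'E'
import json
GD=env.grip_depth
def pose():
    o=env.get_obs(); 
    with open("log.jsonl","a") as f: f.write(json.dumps([list(map(float,o[k])) for k in("qpos","tool_pos","tool_rot")])+"\n")
    return np.array(o["tool_pos"]),Rn.from_euler("xyz",o["tool_rot"],degrees=True),o
def plan(wps,start=None,jaw=1,show=True):
    """wps: list of (grasp-point xyz, rpy deg, nrows); prints rows to follow them"""
    if start is None: p,R,_=pose()
    else: p,R=start
    X=[];W=[]
    for g,rpy,n in wps:
        R1=Rn.from_euler("xyz",rpy,degrees=True); t1=np.array(g)-GD*R1.as_matrix()[:,2]
        p0,R0=p,R; w=(R0.inv()*R1).as_rotvec(); g0=p0+GD*R0.as_matrix()[:,2]
        for k in range(1,n+1):
            Rk=R0*Rn.from_rotvec(w*k/n); gk=g0+(np.array(g)-g0)*k/n; pk=gk-GD*Rk.as_matrix()[:,2]
            d=np.round(R.inv().apply(pk-p),4)+0.; r=np.round((R.inv()*Rk).as_rotvec(),3)+0.
            X.append(d.tolist());W.append(r.tolist()); p=p+R.apply(d); R=R*Rn.from_rotvec(r)
    if show:
        print('xyz',json.dumps(X,separators=(",",":"))); print('rot',json.dumps(W,separators=(",",":"))); print('jaw',json.dumps([jaw]*len(X),separators=(",",":")))
    if np.abs(X).max()>.05 or np.abs(W).max()>.149: print("TOO BIG")
    return p,R
E
python3 - <<'E'
from h import *
plan([((.590,-.055,.19),(180,0,86),20)])
E
```

```text
xyz [[-0.029,-0.0262,0.0026],[-0.0306,-0.0242,0.0025],[-0.0322,-0.0221,0.0026],[-0.0336,-0.02,0.0026],[-0.0348,-0.0176,0.0025],[-0.0359,-0.0153,0.0026],[-0.0369,-0.0129,0.0025],[-0.0377,-0.0103,0.0026],[-0.0382,-0.0079,0.0026],[-0.0387,-0.0052,0.0025],[-0.039,-0.0027,0.0026],[-0.039,-0.0001,0.0025],[-0.039,0.0025,0.0025],[-0.0387,0.0051,0.0025],[-0.0383,0.0077,0.0026],[-0.0377,0.0102,0.0025],[-0.0369,0.0127,0.0025],[-0.036,0.0151,0.0025],[-0.0349,0.0175,0.0026],[-0.0337,0.0198,0.0025]]
rot [[0.0,0.0,0.067],[0.0,0.0,0.066],[0.0,0.0,0.067],[0.0,0.0,0.067],[0.0,0.0,0.066],[0.0,0.0,0.067],[0.0,0.0,0.067],[0.0,0.0,0.067],[0.0,0.0,0.066],[0.0,0.001,0.067],[0.0,0.0,0.067],[0.0,0.0,0.066],[-0.001,0.0,0.067],[0.0,0.0,0.067],[0.0,0.0,0.066],[0.0,0.0,0.067],[0.0,0.0,0.067],[0.0,0.0,0.066],[0.0,0.0,0.067],[0.0,0.0,0.067]]
jaw [1,1,1,1,1,1,1,1,1,1,1,1,1,1,1,1,1,1,1,1]
```

send_rows(xyz=[[-0.029,-0.0262,0.0026],[-0.0306,-0.0242,0.0025],[-0.0322,-0.0221,0.0026],[-0.0336,-0.02,0.0026],[-0.0348,-0.0176,0.0025],[-0.0359,-0.0153,0.0026],[-0.0369,-0.0129,0.0025],[-0.0377,-0.0103,0.0026],[-0.0382,-0.0079,0.0026],[-0.0387,-0.0052,0.0025],[-0.039,-0.0027,0.0026],[-0.039,-0.0001,0.0025],[-0.039,0.0025,0.0025],[-0.0387,0.0051,0.0025],[-0.0383,0.0077,0.0026],[-0.0377,0.0102,0.0025],[-0.0369,0.0127,0.0025],[-0.036,0.0151,0.0025],[-0.0349,0.0175,0.0026],[-0.0337,0.0198,0.0025]], rotation=[[0,0,0.067],[0,0,0.066],[0,0,0.067],[0,0,0.067],[0,0,0.066],[0,0,0.067],[0,0,0.067],[0,0,0.067],[0,0,0.066],[0,0,0.067],[0,0,0.067],[0,0,0.066],[0,0,0.067],[0,0,0.067],[0,0,0.066],[0,0,0.067],[0,0,0.067],[0,0,0.066],[0,0,0.067],[0,0,0.067]], jaw=[1,1,1,1,1,1,1,1,1,1,1,1,1,1,1,1,1,1,1,1])

```text
time_s: 2.2
tool_pos: [0.5906, -0.0561, 0.3537]
tool_rot: [180.0, -0.0, 85.9]
force: [0.9, 1.2, -0.2]
grip_width: 0.087
grasp_force: 0.0
```

```bash
python3 - <<'E'
from h import *
p,R,o=pose(); print(p,o["tool_rot"],o["qpos"],o["joint_velocities"])
c=env.read_camera("wrist"); cv2.imwrite("pics/w1.png",c["image"])
for n,X in [("block",(.5904,-.055,.128)),("jar",(.6094,-.1517,.130)),("hub",(.602,.0766,.125)),("knob",(.652,.0773,.173))]: print(n,pj(c,X).round(0))
plan([((.590,-.055,.113),(180,0,86),4)])
E
```

```text
[ 0.59055569 -0.05612977  0.35374668] [ 1.79991961e+02 -1.77905155e-02  8.58578092e+01] [-26.88589203  14.71283332  35.03639328  96.62844591  -8.86676807
  71.43934356   5.95737552] [ 29.42365596  33.24029607  15.72761757 -28.92213552 -22.63271962
   3.66427503  10.16986919]
block [251. 209.]
jar [286. 332.]
hub [254. -15.]
knob [375. -63.]
xyz [[0.0021,-0.0007,0.0192],[0.002,-0.0007,0.0193],[0.002,-0.0007,0.0192],[0.002,-0.0006,0.0193]]
rot [[0.001,0.002,-0.003],[0.001,0.001,-0.003],[0.0,0.002,-0.003],[0.001,0.001,-0.003]]
jaw [1,1,1,1]
```

View pics/w1.png

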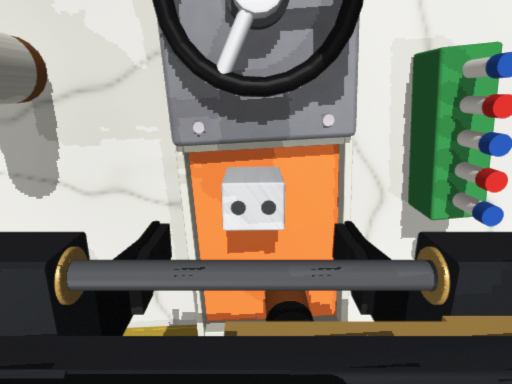

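send_rows(xyz=[[0,0,0],[0,0,0.02],[0,0,0.019],[0,0,0.019],[0,0,0.019],[0,0,0],[0,0,0]], rotation=[[0,0,0],[0,0,0],[0,0,0],[0,0,0],[0,0,0],[0,0,0],[0,0,0]], jaw=[1,1,1,1,1,1,1])

```text
time_s: 2.95
tool_pos: [0.5899, -0.0539, 0.2771]
tool_rot: [-180.0, -0.0, 86.1]
force: [0.3, -0.5, 0.7]
grip_width: 0.0872
grasp_force: 0.0
```

send_rows(xyz=[[0,0,0],[0,0,0],[0,0,0],[0,0,0],[0,0,0],[0,0,0]], rotation=[[0,0,0],[0,0,0],[0,0,0],[0,0,0],[0,0,0],[0,0,0]], jaw=[0,0,0,0,0,0], newtons=20)

```text
time_s: 3.55
tool_pos: [0.59, -0.0549, 0.2769]
tool_rot: [180.0, -0.0, 86.0]
force: [0.4, 1.0, 0.7]
grip_width: 0.0466
grasp_force: 0.0
```

```bash
python3 - <<'E'
from h import *
p,R,o=pose(); print(p,o["tool_rot"],o["grip_width"],o["grasp_force"])
# block bottom is .078 with grasp pt at this height
g=p+GD*R.as_matrix()[:,2]; print("g",g); h=g[2]-.078
s=plan([((.59,-.056,.16),(180,0,86),3),((.475,-.295,.16),(180,0,86),9),((.475,-.295,.006+h),(180,0,86),6)],jaw=0)
E
```

```text
[ 0.59002296 -0.05489099  0.27691765] [ 1.79993402e+02 -5.30589475e-03  8.59881498e+01] 0.046637727596361825 0.0
g [ 0.5900428  -0.0548772   0.11341766]
xyz [[-0.0004,0.0,-0.0155],[-0.0003,0.0,-0.0156],[-0.0004,0.0001,-0.0155],[-0.0274,-0.0109,0.0],[-0.0274,-0.0109,0.0],[-0.0274,-0.0109,0.0],[-0.0273,-0.0109,0.0],[-0.0274,-0.0109,0.0],[-0.0274,-0.0109,0.0],[-0.0274,-0.0109,0.0],[-0.0274,-0.0108,0.0],[-0.0274,-0.0109,0.0],[0.0,0.0,0.0198],[0.0,0.0,0.0197],[0.0,0.0,0.0198],[0.0,0.0,0.0197],[0.0,0.0,0.0198],[0.0,-0.0001,0.0198]]
rot [[0.0,0.0,0.0],[0.0,0.0,0.0],[0.0,0.0,0.0],[0.0,0.0,0.0],[0.0,0.0,0.0],[0.0,0.0,0.0],[0.0,0.0,0.0],[0.0,0.0,0.0],[0.0,0.0,0.0],[0.0,0.0,0.0],[0.0,0.0,0.0],[0.0,0.0,0.0],[0.0,0.0,0.0],[0.0,0.0,0.0],[0.0,0.0,0.0],[0.0,0.0,0.0],[0.0,0.0,0.0],[0.0,0.0,0.0]]
jaw [0,0,0,0,0,0,0,0,0,0,0,0,0,0,0,0,0,0]
```

send_rows(xyz=[[0,0,0],[0,0,0],[0,0,0],[0,0,-0.01],[0,0,-0.02],[0,0,-0.02],[0,0,0]], rotation=[[0,0,0],[0,0,0],[0,0,0],[0,0,0],[0,0,0],[0,0,0],[0,0,0]], jaw=[0,0,0,0,0,0,0])

```text
time_s: 4.25
tool_pos: [0.591, -0.0553, 0.3301]
tool_rot: [179.7, -0.0, 86.0]
force: [0.5, 0.6, -0.9]
grip_width: 0.0416
grasp_force: 20.0
```

send_rows(xyz=[[-0.014,-0.0055,0],[-0.0274,-0.0109,0],[-0.0274,-0.0109,0],[-0.0274,-0.0109,0],[-0.0274,-0.0109,0],[-0.0274,-0.0109,0],[-0.0274,-0.0109,0],[-0.0274,-0.0109,0],[-0.0274,-0.0109,0],[-0.0134,-0.0053,0],[0,0,0.02],[0,0,0.02],[0,0,0.02],[0,0,0.02],[0,0,0.02],[0,0,0.01],[0,0,0]], rotation=[[0,0,0],[0,0,0],[0,0,0],[0,0,0],[0,0,0],[0,0,0],[0,0,0],[0,0,0],[0,0,0],[0,0,0],[0,0,0],[0,0,0],[0,0,0],[0,0,0],[0,0,0],[0,0,0],[0,0,0]], jaw=[0,0,0,0,0,0,0,0,0,0,0,0,0,0,0,0,0])

```text
time_s: 5.95
tool_pos: [0.4741, -0.2933, 0.215]
tool_rot: [-179.8, -0.1, 86.0]
force: [-0.9, 0.3, -1.6]
grip_width: 0.0421
grasp_force: 20.0
```

send_rows(xyz=[[0,0,0.006],[0,0,0.005],[0,0,0],[0,0,0],[0,0,0],[0,0,0],[0,0,-0.02],[0,0,-0.04],[0,0,-0.04],[0,0,-0.04],[0,0,0]], rotation=[[0,0,0],[0,0,0],[0,0,0],[0,0,0],[0,0,0],[0,0,0],[0,0,0],[0,0,0],[0,0,0],[0,0,0],[0,0,0]], jaw=[0,0,0,0.7,0.7,0.7,0.7,0.7,0.7,0.7,0.7])

```text
time_s: 7.05
tool_pos: [0.4763, -0.2957, 0.3519]
tool_rot: [179.4, 0.2, 86.0]
force: [0.4, -0.8, -0.4]
grip_width: 0.0609
grasp_force: 0.0
```

```bash
python3 - <<'E'
from h import *
p,R,o=pose(); print(p,o["tool_rot"],o["qpos"])
c=env.read_camera("top"); crop(c,250,145,450,295,4,"pics/t3.png")
E
```

```text
[ 0.47634094 -0.29574189  0.35193538] [1.79388468e+02 1.53331690e-01 8.59663845e+01] [-10.15070928  11.03645655  44.27642203 101.77892677  -8.36290271
  69.85690296  32.37365007]
```

View pics/t3.png

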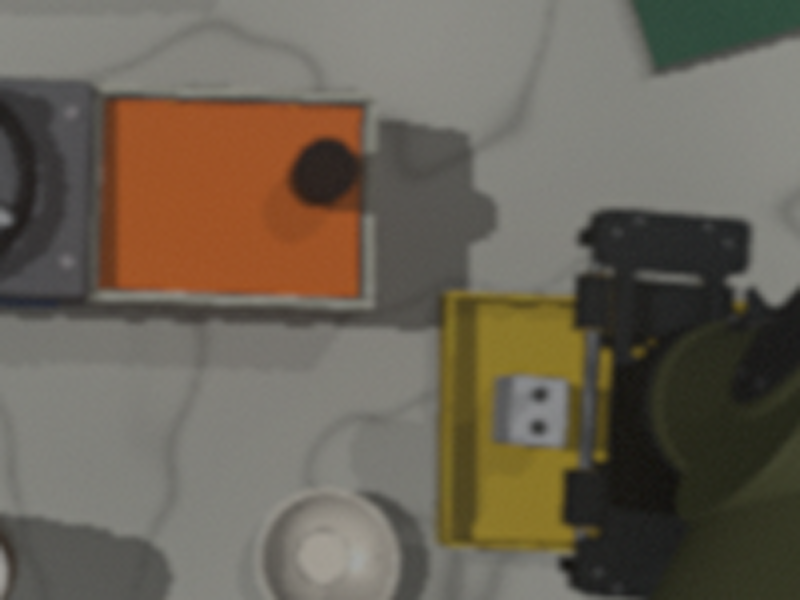

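send_rows(xyz=[[0.0255,0.0205,0],[0.0255,0.0205,0],[0.0255,0.0205,0],[0.0255,0.0204,0],[0.0255,0.0204,0],[0.0255,0.0204,0],[0,0,0],[0,0,0.019],[0,0,0.019],[0,0,0.019],[0,0,0]], rotation=[[0,0,0],[0,0,0],[0,0,0],[0,0,0],[0,0,0],[0,0,0],[0,0,0],[0,0,0],[0,0,0],[0,0,0],[0,0,0]], jaw=[1,1,1,1,1,1,1,1,1,1,1])

```text
time_s: 8.2
tool_pos: [0.6063, -0.1498, 0.285]
tool_rot: [-179.6, -0.0, 86.0]
force: [0.2, 0.3, -0.3]
grip_width: 0.0867
grasp_force: 0.0
```

```bash
python3 - <<'E'
from h import *
p,R,o=pose(); print(p,o["tool_rot"],p+GD*R.as_matrix()[:,2])
E
```

```text
[ 0.60634342 -0.14980321  0.28496836] [-1.79591546e+02 -1.49782372e-02  8.59570231e+01] [ 0.60518378 -0.1496784   0.12147252]
```

send_rows(xyz=[[-0.002,0.004,0.004],[0,0,0.004],[0,0,0],[0,0,0],[0,0,0],[0,0,0],[0,0,0],[0,0,0],[0,0,0],[0,0,0],[0,0,0],[0,0,0],[0,0,0],[0,0,-0.01],[0,0,-0.02],[0,0,-0.02],[0,0,-0.01],[0,0,0]], rotation=[[0,0,0],[0,0,0],[0,0,0],[0,0,0],[0,0,0],[0,0,0],[0,0,0],[0,0,0],[0,0,0],[0,0,0],[0,0,0],[0,0,0],[0,0,0],[0,0,0],[0,0,0],[0,0,0],[0,0,0],[0,0,0]], jaw=[1,1,1,0,0,0,0,0,0,0,0,0,0,0,0,0,0,0])

```text
time_s: 10.0
tool_pos: [0.6124, -0.1526, 0.3428]
tool_rot: [179.8, -0.0, 86.0]
force: [0.1, -0.0, -0.9]
grip_width: 0.0362
grasp_force: 20.0
```

```bash
python3 - <<'E'
from h import *
p,R,o=pose(); print(p,o["tool_rot"],o["grip_width"],o["grasp_force"])
g=p+GD*R.as_matrix()[:,2]
plan([((.470,-.372,g[2]),(180,0,86),9)],jaw=0)
E
```

```text
[ 0.612407   -0.15257435  0.342839  ] [ 1.79806164e+02 -1.73744300e-03  8.59875758e+01] 0.036170103414902996 19.99918470159173
xyz [[-0.0254,-0.0141,0.0],[-0.0255,-0.0141,-0.0001],[-0.0254,-0.014,0.0],[-0.0254,-0.0141,-0.0001],[-0.0254,-0.0141,0.0],[-0.0255,-0.0141,0.0],[-0.0254,-0.014,0.0],[-0.0254,-0.0141,0.0],[-0.0255,-0.0141,0.0]]
rot [[0.0,0.0,0.0],[0.001,0.0,0.0],[0.0,0.0,0.0],[0.001,0.0,0.0],[0.0,0.0,0.0],[0.0,0.0,0.0],[0.001,0.0,0.0],[0.0,0.0,0.0],[0.0,0.0,0.0]]
jaw [0,0,0,0,0,0,0,0,0]
```

send_rows(xyz=[[-0.0254,-0.0141,0],[-0.0254,-0.0141,0],[-0.0254,-0.0141,0],[-0.0254,-0.0141,0],[-0.0254,-0.0141,0],[-0.0254,-0.0141,0],[-0.0254,-0.0141,0],[-0.0254,-0.0141,0],[-0.0254,-0.0141,0],[0,0,0.02],[0,0,0.02],[0,0,0.02],[0,0,0.02],[0,0,0.02],[0,0,0.02],[0,0,0.006],[0,0,0],[0,0,0]], rotation=[[0,0,0],[0,0,0],[0,0,0],[0,0,0],[0,0,0],[0,0,0],[0,0,0],[0,0,0],[0,0,0],[0,0,0],[0,0,0],[0,0,0],[0,0,0],[0,0,0],[0,0,0],[0,0,0],[0,0,0],[0,0,0]], jaw=[0,0,0,0,0,0,0,0,0,0,0,0,0,0,0,0,0,0])

```text
time_s: 11.8
tool_pos: [0.4695, -0.3717, 0.2154]
tool_rot: [180.0, 0.0, 86.0]
force: [0.9, 0.7, -0.7]
grip_width: 0.0358
grasp_force: 20.0
```

send_rows(xyz=[[0,0,0.005],[0,0,0.005],[0,0,0],[0,0,0],[0,0,0],[0,0,0],[0,0,-0.02],[0,0,-0.04],[0,0,-0.04],[0,0,-0.05],[0,0,-0.05],[0,0,0],[0,0,0]], rotation=[[0,0,0],[0,0,0],[0,0,0],[0,0,0],[0,0,0],[0,0,0],[0,0,0],[0,0,0],[0,0,0],[0,0,0],[0,0,0],[0,0,0],[0,0,0]], jaw=[0,0,0,0.7,0.7,0.7,0.7,0.7,0.7,0.7,0.7,0.7,0.7])

```text
time_s: 13.1
tool_pos: [0.4694, -0.3717, 0.4059]
tool_rot: [179.9, 0.0, 86.0]
force: [-0.7, -0.2, -1.4]
grip_width: 0.0608
grasp_force: 0.0
```

```bash
python3 - <<'E'
from h import *
p,R,o=pose(); print(p,o["tool_rot"],p+GD*R.as_matrix()[:,2],o["qpos"])
c=env.read_camera("top"); crop(c,250,145,450,295,3,"pics/t4.png")
plan([((.652,.077,.22),(180,0,90),16)],jaw=.7)
E
```

```text
[ 0.46941489 -0.37165675  0.40594138] [1.79851374e+02 3.14736000e-02 8.59951001e+01] [ 0.4698317  -0.37177596  0.24244195] [ -2.38452698  14.89757206  45.78568757  92.21667602 -10.95464491
  77.36187336  40.81630424]
xyz [[0.0287,0.0094,0.0013],[0.0287,0.0096,0.0013],[0.0287,0.0097,0.0014],[0.0286,0.0098,0.0013],[0.0286,0.0099,0.0013],[0.0285,0.0101,0.0013],[0.0285,0.0102,0.0013],[0.0284,0.0103,0.0013],[0.0284,0.0105,0.0014],[0.0284,0.0105,0.0013],[0.0283,0.0107,0.0013],[0.0282,0.0108,0.0013],[0.0282,0.0109,0.0013],[0.0282,0.0111,0.0013],[0.0281,0.0112,0.0013],[0.0281,0.0113,0.0012]]
rot [[0.0,0.0,-0.004],[0.0,0.0,-0.005],[0.0,0.0,-0.004],[0.0,0.0,-0.004],[0.0,0.0,-0.005],[0.0,0.0,-0.004],[0.0,0.0,-0.005],[0.0,0.0,-0.004],[0.0,0.0,-0.004],[0.0,0.0,-0.005],[0.0,-0.001,-0.004],[0.0,0.0,-0.004],[0.0,0.0,-0.005],[0.0,0.0,-0.004],[0.0,0.0,-0.004],[0.0,0.0,-0.005]]
jaw [0.7,0.7,0.7,0.7,0.7,0.7,0.7,0.7,0.7,0.7,0.7,0.7,0.7,0.7,0.7,0.7]
```

View pics/t4.png

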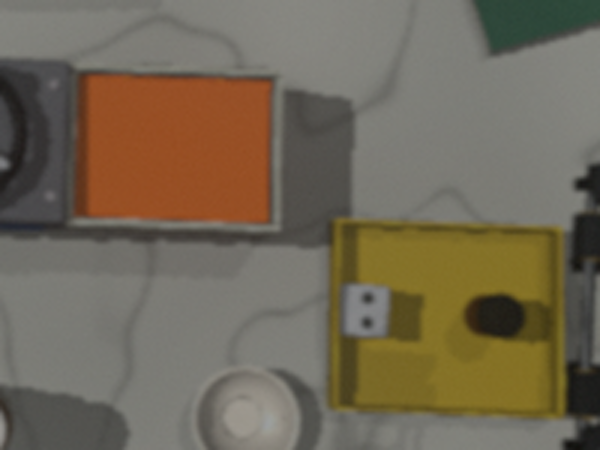

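```bash
python3 - <<'E'
from h import *
c=env.read_camera("top")
f=lambda x0,y0,s,z,P:np.array([bp(c,x0+(p+.5)/s-.5,y0+(q+.5)/s-.5,z)[:2]*1000 for p,q in P]).round(1)
print("block",f(250,145,3,.054,[(342,284),(390,284),(388,337),(342,336)]))
print("tray edge",f(250,145,3,.03,[(333,220),(333,410),(564,412)]))
crop(c,355,205,400,275,10,"pics/t5.png")
E
```

```text
block [[ 492.7 -243.3]
 [ 493.5 -282.4]
 [ 450.3 -280.3]
 [ 450.4 -243. ]]
tray edge [[ 546.8 -241. ]
 [ 389.  -240.1]
 [ 391.5 -430.1]]
```

View pics/t5.png

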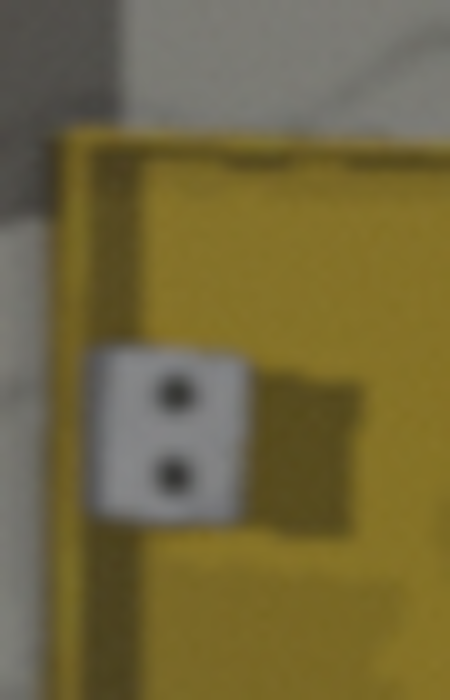

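send_rows(xyz=[[0.0287,0.0094,0.0013],[0.0287,0.0096,0.0013],[0.0287,0.0097,0.0014],[0.0286,0.0098,0.0013],[0.0286,0.0099,0.0013],[0.0285,0.0101,0.0013],[0.0285,0.0102,0.0013],[0.0284,0.0103,0.0013],[0.0284,0.0105,0.0014],[0.0284,0.0105,0.0013],[0.0283,0.0107,0.0013],[0.0282,0.0108,0.0013],[0.0282,0.0109,0.0013],[0.0282,0.0111,0.0013],[0.0281,0.0112,0.0013],[0.0281,0.0113,0.0012],[0,0,0],[0,0,0]], rotation=[[0,0,-0.004],[0,0,-0.005],[0,0,-0.004],[0,0,-0.004],[0,0,-0.005],[0,0,-0.004],[0,0,-0.005],[0,0,-0.004],[0,0,-0.004],[0,0,-0.005],[0,0,-0.004],[0,0,-0.004],[0,0,-0.005],[0,0,-0.004],[0,0,-0.004],[0,0,-0.005],[0,0,0],[0,0,0]], jaw=[0.7,0.7,0.7,0.7,0.7,0.7,0.7,0.7,0.7,0.7,0.7,0.7,0.7,0.7,0.7,0.7,0.7,0.7])

```text
time_s: 15.0
tool_pos: [0.6519, 0.0776, 0.3814]
tool_rot: [-179.8, 0.1, 90.1]
force: [1.2, -0.4, -0.6]
grip_width: 0.0606
grasp_force: 0.0
```

```bash
python3 - <<'E'
from h import *
p,R,o=pose(); print(p,o["tool_rot"],p+GD*R.as_matrix()[:,2],o["qpos"])
E
```

```text
[0.65188844 0.07759434 0.38138123] [-1.79768746e+02  8.84449678e-02  9.00916012e+01] [0.65122893 0.0773409  0.21788276] [-32.41809454  21.47648532  30.46162616  84.90947235 -10.91324888
  76.83156841  -1.07488784]
```

send_rows(xyz=[[0,0,0.016],[0,0,0.016],[0,0,0.016],[0,0,0.015],[0,0,0],[0,0,0],[0,0,0],[0,0,0],[0,0,0],[0,0,0],[0,0,0],[0,0,0]], rotation=[[0,0,0],[0,0,0],[0,0,0],[0,0,0],[0,0,0],[0,0,0],[0,0,0],[0,0,0],[0,0,0],[0,0,0],[0,0,0],[0,0,0]], jaw=[0.7,0.7,0.7,0.7,0.7,0,0,0,0,0,0,0], newtons=15)

```text
time_s: 16.2
tool_pos: [0.6531, 0.0768, 0.3215]
tool_rot: [179.8, -0.0, 90.0]
force: [4.4, 1.0, -0.6]
grip_width: 0.024
grasp_force: 15.0
```

```bash
python3 - <<'E'
from h import *
p,R,o=pose(); g=p+GD*R.as_matrix()[:,2]; print(p,o["tool_rot"],g,o["grip_width"],o["grasp_force"],o["force"])
# circle rows, tool at yaw 90: tool x=+y world, tool y=+x world
a0=np.arctan2(g[1]-.0767,g[0]-.602); print(a0,np.hypot(g[1]-.0767,g[0]-.602))
# 40 rows of 11.25 deg from angle 0, r=.05
a=np.arange(41)*np.radians(11.25)
d=np.round(np.diff(np.c_[.05*np.sin(a),.05*np.cos(a)],axis=0),4); print(json.dumps(np.c_[d,np.zeros(40)].tolist(),separators=(",",":")),d.sum(0))
E
```

```text
[0.65305199 0.07676475 0.32147319] [ 1.79810523e+02 -6.17678452e-03  8.99993944e+01] [0.65359268 0.07678237 0.15797409] 0.024027755363519573 14.99621962197125 [ 4.38292672  0.99619931 -0.63899909]
0.001596511672334398 0.051592748554108746
[[0.0098,-0.001,0.0],[0.0094,-0.0028,0.0],[0.0086,-0.0046,0.0],[0.0076,-0.0062,0.0],[0.0062,-0.0076,0.0],[0.0046,-0.0086,0.0],[0.0028,-0.0094,0.0],[0.001,-0.0098,0.0],[-0.001,-0.0098,0.0],[-0.0028,-0.0094,0.0],[-0.0046,-0.0086,0.0],[-0.0062,-0.0076,0.0],[-0.0076,-0.0062,0.0],[-0.0086,-0.0046,0.0],[-0.0094,-0.0028,0.0],[-0.0098,-0.001,0.0],[-0.0098,0.001,0.0],[-0.0094,0.0028,0.0],[-0.0086,0.0046,0.0],[-0.0076,0.0062,0.0],[-0.0062,0.0076,0.0],[-0.0046,0.0086,0.0],[-0.0028,0.0094,0.0],[-0.001,0.0098,0.0],[0.001,0.0098,0.0],[0.0028,0.0094,0.0],[0.0046,0.0086,0.0],[0.0062,0.0076,0.0],[0.0076,0.0062,0.0],[0.0086,0.0046,0.0],[0.0094,0.0028,0.0],[0.0098,0.001,0.0],[0.0098,-0.001,0.0],[0.0094,-0.0028,0.0],[0.0086,-0.0046,0.0],[0.0076,-0.0062,0.0],[0.0062,-0.0076,0.0],[0.0046,-0.0086,0.0],[0.0028,-0.0094,0.0],[0.001,-0.0098,0.0]] [ 0.05 -0.05]
```

send_rows(xyz=[[0.0098,-0.001,0],[0.0094,-0.0028,0],[0.0086,-0.0046,0],[0.0076,-0.0062,0],[0.0062,-0.0076,0],[0.0046,-0.0086,0],[0.0028,-0.0094,0],[0.001,-0.0098,0],[0,0,0]], rotation=[[0,0,0],[0,0,0],[0,0,0],[0,0,0],[0,0,0],[0,0,0],[0,0,0],[0,0,0],[0,0,0]], jaw=[0,0,0,0,0,0,0,0,0])

```text
time_s: 17.1
tool_pos: [0.6007, 0.1258, 0.3213]
tool_rot: [-179.9, 0.0, 90.0]
force: [-2.2, -4.6, 5.9]
grip_width: 0.0234
grasp_force: 15.0
```

send_rows(xyz=[[-0.001,-0.0098,0],[-0.0028,-0.0094,0],[-0.0046,-0.0086,0],[-0.0062,-0.0076,0],[-0.0076,-0.0062,0],[-0.0086,-0.0046,0],[-0.0094,-0.0028,0],[-0.0098,-0.001,0],[0,0,0]], rotation=[[0,0,0],[0,0,0],[0,0,0],[0,0,0],[0,0,0],[0,0,0],[0,0,0],[0,0,0],[0,0,0]], jaw=[0,0,0,0,0,0,0,0,0])

```text
time_s: 18.0
tool_pos: [0.5529, 0.0764, 0.3214]
tool_rot: [179.7, -0.1, 89.9]
force: [6.2, -1.8, 0.1]
grip_width: 0.0232
grasp_force: 15.0
```

Going well; continue the remaining 270° with a small overshoot at the end.

send_rows(xyz=[[-0.0098,0.001,0],[-0.0094,0.0028,0],[-0.0086,0.0046,0],[-0.0076,0.0062,0],[-0.0062,0.0076,0],[-0.0046,0.0086,0],[-0.0028,0.0094,0],[-0.001,0.0098,0],[0.001,0.0098,0],[0.0028,0.0094,0],[0.0046,0.0086,0],[0.0062,0.0076,0],[0.0076,0.0062,0],[0.0086,0.0046,0],[0.0094,0.0028,0],[0.0098,0.001,0],[0,0,0]], rotation=[[0,0,0],[0,0,0],[0,0,0],[0,0,0],[0,0,0],[0,0,0],[0,0,0],[0,0,0],[0,0,0],[0,0,0],[0,0,0],[0,0,0],[0,0,0],[0,0,0],[0,0,0],[0,0,0],[0,0,0]], jaw=[0,0,0,0,0,0,0,0,0,0,0,0,0,0,0,0,0])

```text
time_s: 19.7
tool_pos: [0.6531, 0.0776, 0.3214]
tool_rot: [179.8, -0.0, 90.1]
force: [4.0, 0.8, 3.4]
grip_width: 0.0232
grasp_force: 15.0
```

send_rows(xyz=[[0.0098,-0.001,0],[0.0094,-0.0028,0],[0.0086,-0.0046,0],[0.0076,-0.0062,0],[0.0062,-0.0076,0],[0.0046,-0.0086,0],[0.0028,-0.0094,0],[0.001,-0.0098,0],[0,-0.004,0],[0,0,0],[0,0,0]], rotation=[[0,0,0],[0,0,0],[0,0,0],[0,0,0],[0,0,0],[0,0,0],[0,0,0],[0,0,0],[0,0,0],[0,0,0],[0,0,0]], jaw=[0,0,0,0,0,0,0,0,0,0,0])

```text
time_s: 20.8
tool_pos: [0.6016, 0.1259, 0.3215]
tool_rot: [179.2, 0.0, 89.9]
force: [19.3, -1.4, -7.2]
grip_width: 0.0234
grasp_force: 15.0
```

```bash
python3 - <<'E'
from h import *
p,R,o=pose(); g=p+GD*R.as_matrix()[:,2]; print(p,o["tool_rot"],g,o["grip_width"],o["force"],o["qpos"])
c=env.read_camera("scene"); crop(c,160,150,320,270,5,"pics/s1.png")
E
```

```text
[0.60156504 0.12589568 0.32151524] [1.79192355e+02 3.39482298e-02 8.99243007e+01] [0.60386954 0.12579577 0.15803151] 0.023382126349378893 [19.27923582 -1.42269633 -7.17209423] [-39.32630165  18.17959105  30.23988799  95.89416486  -9.57894861
  67.75266389  -6.89025303]
```

View pics/s1.png

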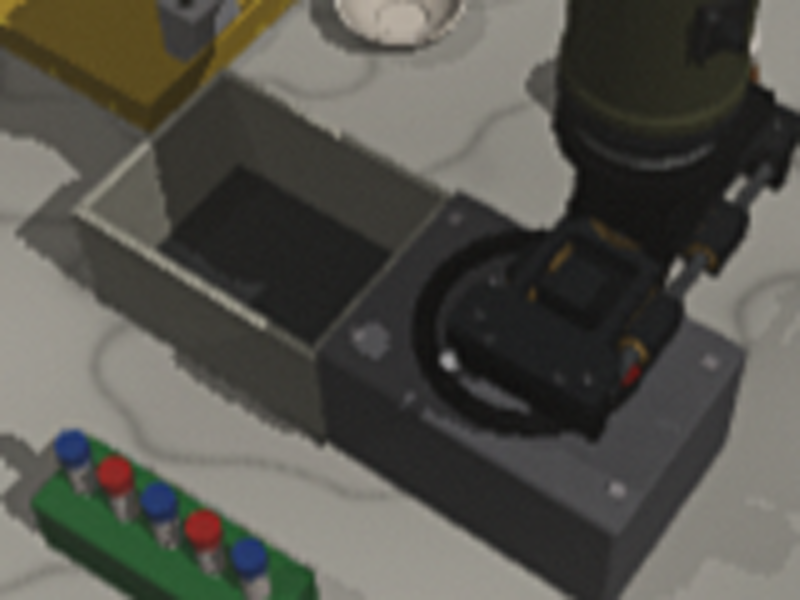

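send_rows(xyz=[[0,0.004,0],[0,0,0],[0,0,0],[0,0,0],[0,0,0],[0,0,-0.02],[0,0,-0.04],[0,0,-0.05],[0,0,0],[0,0,0]], rotation=[[0,0,0],[0,0,0],[0,0,0],[0,0,0],[0,0,0],[0,0,0],[0,0,0],[0,0,0],[0,0,0],[0,0,0]], jaw=[0,0,0.6,0.6,0.6,0.6,0.6,0.6,0.6,0.6])

```text
time_s: 21.85
tool_pos: [0.6018, 0.1269, 0.4314]
tool_rot: [-180.0, -0.1, 90.0]
force: [-0.0, 0.2, -1.0]
grip_width: 0.0524
grasp_force: 0.0
```

```bash
cat > fit.py <<'E'
from h import *
from scipy.optimize import least_squares
import itertools
D=[json.loads(l) for l in open("log.jsonl")]
Q=np.radians([d[0] for d in D]);P=np.array([d[1] for d in D]);O=Rn.from_euler("xyz",[d[2] for d in D],degrees=True)
def fk(th,S,q):
    # th: base yaw, tool yaw, link offsets (x,z) before each of joints 2,4,6 and flange
    q=np.atleast_2d(q); n=len(q); ax="zyzyzyz"; off={1:(0,th[2]),3:(th[3],th[4]),4:(th[5],0),5:(th[6],th[7]),7:(th[8],th[9])}
    R=Rn.from_euler("z",np.full(n,th[0])); p=np.zeros((n,3))
    for i in range(8):
        if i in off: p=p+R.apply([off[i][0],0,off[i][1]])
        if i<7: R=R*Rn.from_euler(ax[i],S[i]*q[:,i])
    return p,R*Rn.from_euler("z",np.full(n,th[1]))
def res(th,S):
    p,R=fk(th,S,Q); return np.r_[(p-P).ravel(),.3*(O.inv()*R).as_rotvec().ravel()]
if __name__=="__main__":
    pose(); best=None
    for S in itertools.product([1,-1],repeat=7):
        if S[1]!=1: continue
        for b in (0,np.pi):
          for t in (0,np.pi/2,np.pi,-np.pi/2):
            r=least_squares(res,[b,t,.3,0,.4,0,0,.4,0,.1],args=(S,),max_nfev=40)
            if best is None or r.cost<best[0]: best=(r.cost,S,r.x)
    r=least_squares(res,best[2],args=(best[1],))
    print(best[1],r.x.round(4),"rms",np.sqrt(np.mean(r.fun**2)),len(D)); json.dump([best[1],r.x.tolist()],open("kin.json","w"))
E
time timeout 500 python3 fit.py
```

```text
(-1, 1, -1, 1, -1, 1, -1) [-4.1300e-02  1.5295e+00  2.4600e-01  1.1400e-02  4.4240e-01 -3.4200e-02
  2.4100e-02  5.1070e-01 -1.3000e-03  1.6380e-01] rms 0.0007348051365905419 14
real	0m42.836s
user	0m43.293s
sys	0m0.095s
```

```bash
cat > ik.py <<'E'
from fit import *
S,TH=json.load(open("kin.json"));TH=np.array(TH)
LO=np.radians([-163.93,-17.29,-79.2,3.27,-89.18,5.43,-154.24]);HI=np.radians([163.93,119.83,71.16,140.29,269.18,117.66,154.24])
def FK(q): p,R=fk(TH,S,q); return p[0],R[0]
def err(q,p,R): a,B=FK(q); return np.r_[p-a,.3*(R*B.inv()).as_rotvec()]
def step(q,p,R,it=4):
    for _ in range(it):
        e=err(q,p,R)
        if np.linalg.norm(e)<3e-4: break
        J=np.array([(err(q+1e-5*v,p,R)-e)/-1e-5 for v in np.eye(7)]).T
        free=np.ones(7,bool)
        for _ in range(3):
            dq=np.zeros(7); Jf=J[:,free]; dq[free]=Jf.T@np.linalg.solve(Jf@Jf.T+1e-5*np.eye(6),e)
            bad=free&((q+dq<LO)|(q+dq>HI))
            if not bad.any(): break
            free&=~bad
        q=np.clip(q+np.clip(dq,-.2,.2),LO,HI)
    return q
def Rt(az,el,roll=0): # tool z heading az, elevation el(deg), closing axis horizontal
    z=np.array([np.cos(az)*np.cos(el),np.sin(az)*np.cos(el),np.sin(el)]); y=np.array([-np.sin(az),np.cos(az),0])*(1 if not roll else -1)
    return Rn.from_matrix(np.c_[np.cross(y,z),y,z])
def follow(q,wps,dr=.14,dp=.04):
    """wps (grasp xyz,R). returns q, worst err, min margin deg, qs"""
    p,R=FK(q); g=p+GD*R.as_matrix()[:,2]; we=0;mm=9;qs=[]
    for g1,R1 in wps:
        w=(R1*R.inv()).as_rotvec(); n=int(max(1,np.ceil(np.linalg.norm(w)/dr),np.ceil(np.linalg.norm(np.array(g1)-g)/dp)))
        for k in range(1,n+1):
            Rk=Rn.from_rotvec(w*k/n)*R; gk=g+(np.array(g1)-g)*k/n; q=step(q,gk-GD*Rk.as_matrix()[:,2],Rk)
            e=np.linalg.norm(err(q,gk-GD*Rk.as_matrix()[:,2],Rk)); we=max(we,e); mm=min(mm,(q-LO).min(),(HI-q).min()); qs.append(q)
        g,R=np.array(g1),R1
    return q,we,np.degrees(mm),qs
E
cat > srch.py <<'E'
from ik import *
from multiprocessing import Pool
q0=np.array(np.radians(env.get_obs()["qpos"])); cup=np.array([.434,.312,.04])
def job(a):
    az,e,roll=a; A=np.radians(az); R1=Rt(A,-np.radians(e),roll); back=-R1.as_matrix()[:,2]
    pre=cup+back*.11+[0,0,.02]
    q,we,mm,_=follow(q0,[((.5,.25,.3),Rt(A,-np.radians(85),roll)),(pre+[0,0,.1],R1),(pre,R1),(cup,R1)])
    out=[(a,None,round(we*1e3,1),round(mm,1),0,0)]
    if we>.004: return out
    for h in (-60,-30,0,30,60):
        R2=Rn.from_euler("z",h,degrees=True)*R1; up=[(cup+[0,0,.2],R1),((.6,-.105,.27),R2)]
        q2,we2,mm2,_=follow(q,up)
        if we2>.004: continue
        for phi in range(0,360,30):
            ax=np.array([np.cos(np.radians(phi)),np.sin(np.radians(phi)),0])
            R3=[Rn.from_rotvec(ax*np.radians(t))*R2 for t in (45,90,135)]
            if R3[-1].as_matrix()[2,2]<-.6: continue
            q3,we3,mm3,_=follow(q2,[((.6,-.105,.27),r) for r in R3],dr=.2)
            out.append((a,(h,phi),round(max(we2,we3)*1e3,1),round(min(mm,mm2,mm3),1),np.degrees(q3).round(0).tolist(),round(np.degrees(np.arcsin(R3[-1].as_matrix()[2,2])))))
    return out
if __name__=="__main__":
    J=[(az,e,r) for az in (-13.5,76.5) for e in (15,30,45,60) for r in (0,1)]
    with Pool(16) as p: O=p.map(job,J,chunksize=1)
    for o in O: print(*o[0][:4],len(o))
    F=sorted([x for o in O for x in o[1:]],key=lambda x:x[2]-.2*x[3])[:14]
    for x in F: print(*x)
E
nproc; export OMP_NUM_THREADS=1; time timeout 560 python3 srch.py
```

```text
4
(-13.5, 15, 0) None 0.1 5.9 13
(-13.5, 15, 1) None 366.1 0.0 1
(-13.5, 30, 0) None 0.2 5.0 25
(-13.5, 30, 1) None 277.5 0.0 1
(-13.5, 45, 0) None 0.2 6.2 25
(-13.5, 45, 1) None 196.6 1.0 1
(-13.5, 60, 0) None 0.0 7.2 37
(-13.5, 60, 1) None 124.6 5.6 1
(76.5, 15, 0) None 315.3 0.6 1
(76.5, 15, 1) None 150.7 2.4 1
(76.5, 30, 0) None 239.6 1.0 1
(76.5, 30, 1) None 163.4 1.6 1
(76.5, 45, 0) None 107.8 0.7 1
(76.5, 45, 1) None 0.0 1.2 49
(76.5, 60, 0) None 59.0 0.0 1
(76.5, 60, 1) None 0.0 0.7 61
(-13.5, 30, 0) (-60, 120) 0.0 5.0 [-37.0, 45.0, 16.0, 113.0, 91.0, 110.0, 61.0] 30
(-13.5, 60, 0) (-30, 150) 0.1 5.3 [-48.0, 61.0, 34.0, 108.0, 84.0, 108.0, 39.0] 44
(-13.5, 15, 0) (-60, 120) 0.0 4.7 [-39.0, 34.0, 14.0, 124.0, 98.0, 100.0, 63.0] 20
(-13.5, 60, 0) (-30, 210) 0.2 5.3 [-49.0, 88.0, 51.0, 109.0, 88.0, 112.0, -80.0] 72
(-13.5, 30, 0) (-30, 150) 0.0 4.3 [-42.0, 39.0, 23.0, 134.0, 114.0, 103.0, 38.0] 30
(-13.5, 60, 0) (-60, 210) 0.2 5.2 [-48.0, 88.0, 52.0, 98.0, 77.0, 112.0, -102.0] 73
(-13.5, 30, 0) (-30, 120) 0.1 4.3 [-36.0, 41.0, 15.0, 99.0, 72.0, 106.0, 87.0] 10
(-13.5, 30, 0) (-60, 0) 0.3 5.0 [19.0, 32.0, 25.0, 96.0, -72.0, 111.0, 54.0] -14
(-13.5, 15, 0) (-60, 0) 0.3 4.7 [13.0, 24.0, 29.0, 97.0, -64.0, 100.0, 50.0] -28
(-13.5, 45, 0) (-30, 120) 0.0 3.1 [-37.0, 53.0, 23.0, 89.0, 68.0, 114.0, 88.0] 21
(-13.5, 45, 0) (-30, 150) 0.0 3.1 [-45.0, 50.0, 27.0, 121.0, 99.0, 107.0, 37.0] 38
(-13.5, 45, 0) (-60, 210) 0.2 4.1 [-45.0, 104.0, 67.0, 88.0, 65.0, 113.0, -97.0] 80
(-13.5, 60, 0) (-60, 150) 0.0 2.5 [-45.0, 70.0, 38.0, 105.0, 86.0, 115.0, 8.0] 59
(-13.5, 15, 0) (-60, 150) 0.0 2.3 [-45.0, 62.0, 45.0, 137.0, 133.0, 115.0, 0.0] 41
real	0m4.672s
user	0m12.781s
sys	0m0.243s
```

```bash
cat > s2.py <<'E'
from srch import *
B=np.array([(x,y,z) for x in (-.0375,0,.0375) for y in (-.095,-.05,0,.05,.095) for z in np.linspace(-.05,GD-.051,6)])
Fg=np.array([(x,y,z) for x in (-.0095,.0095) for y in (-.0585,.0585) for z in (GD-.05,GD-.02,GD+.018)])
def clear(q):
    p,R=FK(q); X=p+R.apply(np.r_[B,Fg]); m=9
    for x,y,z in X:
        h=0
        if .53<x<.67 and -.19<y<-.01: h=.09
        if .53<x<.67 and -.02<y<.175: h=.10
        if np.hypot(x-.602,y-.077)<.064: h=.128
        if np.hypot(x-.602,y-.127)<.014: h=.173
        m=min(m,z-h)
    return m
def job2(a):
    e,h=a; A=np.radians(-13.5); R1=Rt(A,-np.radians(e)); back=-R1.as_matrix()[:,2]; pre=cup+back*.11+[0,0,.02]; out=[]
    q,we,mm,_=follow(q0,[((.5,.25,.3),Rt(A,-np.radians(85))),(pre+[0,0,.1],R1),(pre,R1),(cup,R1)])
    R2=Rn.from_euler("z",h,degrees=True)*R1
    for phi in range(60,200,15):
        u=np.array([np.sin(np.radians(phi)),-np.cos(np.radians(phi)),0]); G=np.array([.6,-.105,.26])-.025*u
        q2,we2,mm2,s2=follow(q,[(cup+[0,0,.23],R1),(G,R2)])
        ax=np.array([np.cos(np.radians(phi)),np.sin(np.radians(phi)),0])
        R3=[Rn.from_rotvec(ax*np.radians(t))*R2 for t in (45,90,145)]
        q3,we3,mm3,s3=follow(q2,[(G,r) for r in R3],dr=.2)
        c=min(map(clear,s2[3:]+s3)); out.append((a,phi,round(max(we,we2,we3)*1e3,1),round(min(mm,mm2,mm3),1),round(c*1e3),np.degrees(q3).round(0).tolist(),round(np.degrees(np.arcsin(R3[-1].as_matrix()[2,2])))))
    return out
if __name__=="__main__":
    with Pool(4) as p: O=p.map(job2,[(e,h) for e in (20,30,40) for h in (-50,-35,-20,-10,0,15,30)],chunksize=1)
    F=[x for o in O for x in o if x[2]<1 and x[4]>15]
    for x in sorted(F,key=lambda x:-min(x[3]*5,x[4]))[:12]: print(*x)
E
OMP_NUM_THREADS=1 python3 s2.py
```

```text
(20, -35) 105 0.3 0.9 27 [-30.0, 43.0, 12.0, 89.0, 61.0, 113.0, 103.0] 2
(20, -35) 120 0.1 0.7 38 [-37.0, 34.0, 13.0, 112.0, 80.0, 101.0, 88.0] 10
(20, -35) 135 0.1 0.6 28 [-41.0, 30.0, 18.0, 133.0, 105.0, 95.0, 66.0] 18
(20, -50) 90 0.2 0.5 43 [-35.0, 54.0, 29.0, 76.0, 46.0, 117.0, 111.0] 2
(20, -35) 90 0.3 0.4 66 [-41.0, 68.0, 59.0, 65.0, 21.0, 117.0, 132.0] -4
```

```bash
cat >> s2.py <<'E'
    print()
    F=[x for o in O for x in o if x[2]<3 and x[3]>1.]
    for x in sorted(F,key=lambda x:-x[4])[:14]: print(*x)
E
OMP_NUM_THREADS=1 python3 s2.py | tail -14
```

```text
(30, -50) 90 0.2 1.1 12 [-42.0, 68.0, 50.0, 72.0, 37.0, 116.0, 122.0] 11
(20, -50) 105 0.1 4.8 11 [-30.0, 41.0, 9.0, 100.0, 72.0, 111.0, 93.0] 10
(30, -35) 120 0.2 4.2 6 [-37.0, 42.0, 15.0, 107.0, 78.0, 107.0, 86.0] 18
(30, -35) 135 0.2 4.1 2 [-41.0, 39.0, 19.0, 126.0, 99.0, 102.0, 63.0] 26
(20, -50) 120 0.1 4.8 -7 [-38.0, 35.0, 13.0, 122.0, 91.0, 101.0, 76.0] 18
(30, -35) 150 0.2 2.8 -11 [-42.0, 47.0, 30.0, 137.0, 122.0, 107.0, 33.0] 35
(20, -50) 135 0.1 1.9 -18 [-43.0, 37.0, 25.0, 138.0, 117.0, 100.0, 50.0] 27
(40, -35) 135 0.1 2.3 -26 [-42.0, 48.0, 23.0, 119.0, 93.0, 106.0, 61.0] 34
(40, -35) 120 0.1 2.3 -30 [-38.0, 50.0, 20.0, 102.0, 76.0, 112.0, 86.0] 26
(30, -50) 120 0.2 5.0 -32 [-37.0, 43.0, 15.0, 115.0, 88.0, 108.0, 73.0] 26
(30, -50) 135 0.2 5.0 -35 [-42.0, 45.0, 24.0, 131.0, 108.0, 106.0, 47.0] 35
(30, -50) 150 0.2 3.8 -41 [-43.0, 60.0, 38.0, 135.0, 123.0, 114.0, 14.0] 43
(40, -35) 150 0.1 2.4 -43 [-44.0, 54.0, 30.0, 129.0, 110.0, 109.0, 31.0] 42
(40, -50) 120 0.1 4.5 -45 [-38.0, 51.0, 19.0, 109.0, 85.0, 113.0, 72.0] 34
```

```bash
sed -i 's/R1=Rn.from_euler("xyz",rpy,degrees=True); t1/R1=rpy if isinstance(rpy,Rn) else Rn.from_euler("xyz",rpy,degrees=True); t1/' h.py; cat > geo.py <<'E'
from ik import *
cup=np.array([.434,.312,.04]); A=np.radians(-13.5); R1=Rt(A,-np.radians(30)); pre=cup-R1.as_matrix()[:,2]*.11+[0,0,.02]
h,phi=-35,120; R2=Rn.from_euler("z",h,degrees=True)*R1
ax=np.array([np.cos(np.radians(phi)),np.sin(np.radians(phi)),0]); R3=lambda t:Rn.from_rotvec(ax*np.radians(t))*R2
G=np.array([.578,-.1275,.29])
E
python3 - <<'E'
from geo import *
pose()
s=plan([((.5,.25,.3),Rt(A,-np.radians(85)),11),(pre+[0,0,.1],R1,9)])
print(pre, s[0],s[1].as_euler("xyz",degrees=True))
E
```

```text
xyz [[0.0122,-0.0102,-0.0029],[0.0133,-0.0087,-0.003],[0.0141,-0.0072,-0.0032],[0.0147,-0.0055,-0.0032],[0.0152,-0.0039,-0.0034],[0.0154,-0.0021,-0.0035],[0.0154,-0.0003,-0.0036],[0.0152,0.0014,-0.0037],[0.0148,0.0031,-0.0037],[0.0141,0.0047,-0.0038],[0.0134,0.0064,-0.0039],[0.0375,0.005,0.0086],[0.0382,0.005,0.0065],[0.0386,0.005,0.0042],[0.0389,0.005,0.002],[0.0389,0.0049,-0.0004],[0.0386,0.005,-0.0026],[0.0381,0.005,-0.0049],[0.0374,0.005,-0.007],[0.0364,0.005,-0.0091]]
rot [[-0.005,-0.007,-0.121],[-0.006,-0.007,-0.122],[-0.005,-0.006,-0.121],[-0.005,-0.007,-0.121],[-0.005,-0.007,-0.121],[-0.006,-0.007,-0.122],[-0.005,-0.007,-0.121],[-0.005,-0.006,-0.121],[-0.005,-0.007,-0.121],[-0.006,-0.007,-0.122],[-0.005,-0.007,-0.121],[0.0,-0.107,0.0],[0.0,-0.106,0.0],[0.0,-0.107,0.0],[0.0,-0.106,0.0],[0.0,-0.107,0.0],[0.0,-0.107,0.0],[0.0,-0.106,0.0],[0.0,-0.107,0.0],[0.0,-0.107,0.0]]
jaw [1,1,1,1,1,1,1,1,1,1,1,1,1,1,1,1,1,1,1,1]
[0.34136932 0.33423866 0.115     ] [0.20371088 0.36727829 0.29674525] [179.98134186  60.02364971 166.49796273]
```

send_rows(xyz=[[0.0122,-0.0102,-0.0029],[0.0133,-0.0087,-0.003],[0.0141,-0.0072,-0.0032],[0.0147,-0.0055,-0.0032],[0.0152,-0.0039,-0.0034],[0.0154,-0.0021,-0.0035],[0.0154,-0.0003,-0.0036],[0.0152,0.0014,-0.0037],[0.0148,0.0031,-0.0037],[0.0141,0.0047,-0.0038],[0.0134,0.0064,-0.0039]], rotation=[[-0.005,-0.007,-0.121],[-0.006,-0.007,-0.122],[-0.005,-0.006,-0.121],[-0.005,-0.007,-0.121],[-0.005,-0.007,-0.121],[-0.006,-0.007,-0.122],[-0.005,-0.007,-0.121],[-0.005,-0.006,-0.121],[-0.005,-0.007,-0.121],[-0.006,-0.007,-0.122],[-0.005,-0.007,-0.121]], jaw=[1,1,1,1,1,1,1,1,1,1,1])

```text
time_s: 22.95
tool_pos: [0.4852, 0.2538, 0.4595]
tool_rot: [-179.7, 4.8, 166.8]
force: [-0.5, -0.4, 0.1]
grip_width: 0.0869
grasp_force: 0.0
```

send_rows(xyz=[[0.0375,0.005,0.0086],[0.0382,0.005,0.0065],[0.0386,0.005,0.0042],[0.0389,0.005,0.002],[0.0389,0.0049,-0.0004],[0.0386,0.005,-0.0026],[0.0381,0.005,-0.0049],[0.0374,0.005,-0.007],[0.0364,0.005,-0.0091],[0,0,0],[0,0,0]], rotation=[[0,-0.107,0],[0,-0.106,0],[0,-0.107,0],[0,-0.106,0],[0,-0.107,0],[0,-0.107,0],[0,-0.106,0],[0,-0.107,0],[0,-0.107,0],[0,0,0],[0,0,0]], jaw=[1,1,1,1,1,1,1,1,1,1,1])

```text
time_s: 24.05
tool_pos: [0.2036, 0.3664, 0.2937]
tool_rot: [-179.1, 60.0, 167.3]
force: [0.7, 0.7, 1.2]
grip_width: 0.0871
grasp_force: 0.0
```

```bash
python3 - <<'E'
from geo import *
p,R,o=pose(); q=np.radians(o["qpos"]); print(p+GD*R.as_matrix()[:,2],o["tool_rot"],np.round(o["qpos"],1)); print("model err",FK(q)[0]-p)
c=env.read_camera("wrist"); cv2.imwrite("pics/w2.png",c["image"]); print("cup rim centre px",pj(c,(.434,.312,.062)))
s=plan([(pre,R1,6),(cup,R1,6)])
E
python3 fit.py
```

```text
[0.34126009 0.33300689 0.21201392] [-179.14662722   60.00843161  167.34754748] [-69.2   2.3 -18.1 127.8  60.8  79.1 -39.7]
model err [-0.00576404  0.02587311  0.00025845]
cup rim centre px [254.6923961   84.37633065]
xyz [[0.0143,0.0002,0.008],[0.0142,0.0002,0.0081],[0.0143,0.0001,0.008],[0.0143,0.0002,0.008],[0.0143,0.0001,0.0081],[0.0142,0.0001,0.008],[0.0029,0.0,0.02],[0.0029,0.0,0.02],[0.0029,0.0,0.02],[0.0029,0.0001,0.02],[0.0029,0.0,0.02],[0.0029,0.0,0.02]]
rot [[0.0,0.0,0.001],[-0.001,0.0,0.0],[0.0,0.0,0.001],[-0.001,0.0,0.0],[0.0,0.0,0.001],[0.0,0.0,0.0],[0.0,0.0,0.0],[0.0,0.0,0.0],[0.0,0.0,0.0],[0.0,0.0,0.0],[0.0,0.0,0.0],[0.0,0.0,0.0]]
jaw [1,1,1,1,1,1,1,1,1,1,1,1]
(-1, 1, -1, 1, -1, 1, -1) [-0.0328  1.5397  0.2861 -0.0068  0.4523  0.0039 -0.0151  0.5247 -0.0033
  0.2158] rms 0.0017415004984526884 19
```

View pics/w2.png

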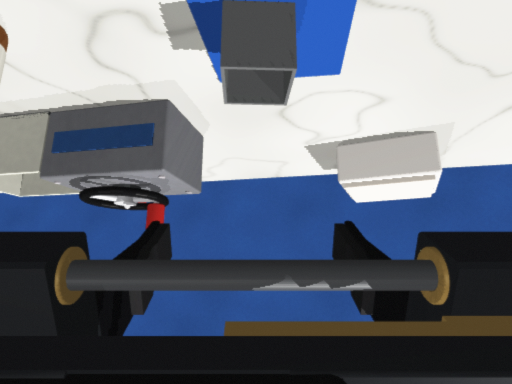

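send_rows(xyz=[[0.0143,0.0002,0.008],[0.0142,0.0002,0.0081],[0.0143,0.0001,0.008],[0.0143,0.0002,0.008],[0.0143,0.0001,0.0081],[0.0142,0.0001,0.008],[0.0029,0,0.02],[0.0029,0,0.02],[0.0029,0,0.02],[0.0029,0,0.02],[0,0,0],[0,0,0]], rotation=[[0,0,0.001],[-0.001,0,0],[0,0,0.001],[-0.001,0,0],[0,0,0.001],[0,0,0],[0,0,0],[0,0,0],[0,0,0],[0,0,0],[0,0,0],[0,0,0]], jaw=[1,1,1,1,1,1,1,1,1,1,1,1])

```text
time_s: 25.3
tool_pos: [0.2662, 0.3533, 0.1487]
tool_rot: [179.6, 60.1, 166.0]
force: [-0.8, -0.4, -0.5]
grip_width: 0.0872
grasp_force: 0.0
```

```bash
sed -i 's/q=np.atleast_2d(q); n=len(q)/q=np.atleast_2d(q)+np.r_[0,th[10:16],0][:7]; n=len(q)/; s/,\.1\],args/,.1]+[0]*5,args/' fit.py; sed -i 's/th\[10:16\],0\]\[:7\]/th[10:15],0]/' fit.py
sed -i 's/(p-P).ravel(),/(p-P).ravel(),.003*np.array(th[10:15]),/' fit.py
python3 - <<'E'
from h import *
p,R,o=pose(); print(p+GD*R.as_matrix()[:,2],o["tool_rot"],np.round(o["qpos"],1))
plan([((.434,.312,.04),(180,60,166.5),2)])
E
python3 - <<'E'
from fit import *
S,t=json.load(open("kin.json"))
r=least_squares(res,t[:10]+[0]*5,args=(S,)); print(r.x.round(4),np.sqrt(np.mean(r.fun**2))); print(np.abs(r.fun[:3*len(Q)]).reshape(-1,3).max(1).round(4))
json.dump([S,r.x.tolist()],open("kin.json","w"))
E
```

```text
[0.40394713 0.32019497 0.06708079] [179.55686636  60.07000233 165.96540009] [-66.   20.1 -12.8 131.1  75.6  68.6 -58.7]
xyz [[0.0039,-0.0005,0.0202],[0.0038,-0.0005,0.0203]]
rot [[0.0,0.001,-0.002],[0.0,0.0,-0.003]]
jaw [1,1]
[-5.6100e-02  1.5449e+00  2.7090e-01 -1.2600e-02  4.6230e-01  4.0000e-04
 -9.4000e-03  5.2940e-01 -1.7000e-03  2.1130e-01 -7.0000e-03 -2.6000e-02
 -2.6000e-03  1.2400e-02 -1.0000e-04] 0.001723507840295485
[0.0074 0.0013 0.0013 0.0039 0.0039 0.0028 0.0036 0.0016 0.0016 0.0022
 0.0023 0.0016 0.0013 0.0013 0.0023 0.0023 0.0023 0.0023 0.0023 0.0023
 0.0021 0.0021]
```

send_rows(xyz=[[0.0039,-0.0005,0.0202],[0.0038,-0.0005,0.0203],[0,0,0],[0,0,0],[0,0,0],[0,0,0],[0,0,0],[0,0,0],[0,0,0],[0,0,0],[0,0,0]], rotation=[[0,0,-0.002],[0,0,-0.003],[0,0,0],[0,0,0],[0,0,0],[0,0,0],[0,0,0],[0,0,0],[0,0,0],[0,0,0],[0,0,0]], jaw=[1,1,1,1,0,0,0,0,0,0,0], newtons=25)

```text
time_s: 26.4
tool_pos: [0.2955, 0.3459, 0.1211]
tool_rot: [-179.9, 60.1, 166.8]
force: [-1.9, 1.6, 1.8]
grip_width: 0.06
grasp_force: 24.8
```

```bash
python3 - <<'E'
from geo import *
p,R,o=pose(); g=p+GD*R.as_matrix()[:,2]; print(g,o["tool_rot"],o["grip_width"],o["grasp_force"],o["force"],np.round(o["qpos"],1))
from s2 import clear
q,we,mm,qs=follow(np.radians(o["qpos"]),[(cup+[0,0,.23],R1),(G,R2)]+[(G,R3(t)) for t in (45,90,140)],dr=.14)
print(we,mm,np.degrees(q).round(0),min(map(clear,qs[6:])))
s=plan([((g[0],g[1],.27),R1,8),(G,R2,12)],jaw=0)
E
```

```text
[0.43332375 0.3131629  0.03951265] [-179.88839202   60.06481898  166.77769102] 0.0600180873742311 24.794603898189962 [-1.90940557  1.62027925  1.81806115] [-64.1  24.  -10.3 130.8  80.9  65.6 -61.5]
5.770671143122001e-06 3.3210629102812486 [-38.  44.  18. 102.  75. 106.  86.] 0.02334206787112933
xyz [[-0.025,0.0,-0.0144],[-0.025,0.0,-0.0144],[-0.025,0.0001,-0.0143],[-0.025,0.0,-0.0144],[-0.0249,0.0,-0.0144],[-0.025,0.0001,-0.0144],[-0.025,0.0,-0.0144],[-0.025,0.0001,-0.0144],[-0.0117,-0.0257,0.0169],[-0.0124,-0.0246,0.0183],[-0.0133,-0.0235,0.0197],[-0.0141,-0.0222,0.021],[-0.0148,-0.021,0.0223],[-0.0154,-0.0195,0.0235],[-0.0162,-0.0181,0.0247],[-0.0168,-0.0165,0.0257],[-0.0173,-0.015,0.0268],[-0.0179,-0.0133,0.0277],[-0.0184,-0.0116,0.0285],[-0.0189,-0.0099,0.0294]]
rot [[0.0,0.0,0.0],[0.001,0.0,0.001],[0.0,0.0,0.0],[0.0,0.001,0.0],[0.0,0.0,0.001],[0.001,0.0,0.0],[0.0,0.0,0.0],[0.0,0.0,0.0],[0.044,0.0,0.025],[0.044,0.0,0.026],[0.044,0.0,0.025],[0.044,0.0,0.026],[0.045,0.0,0.025],[0.044,0.0,0.026],[0.044,0.0,0.025],[0.044,0.0,0.026],[0.044,0.0,0.025],[0.044,0.0,0.026],[0.044,0.0,0.025],[0.044,0.0,0.026]]
jaw [0,0,0,0,0,0,0,0,0,0,0,0,0,0,0,0,0,0,0,0]
```

send_rows(xyz=[[-0.01,0,-0.0058],[-0.025,0,-0.0144],[-0.025,0,-0.0144],[-0.025,0,-0.0144],[-0.025,0,-0.0144],[-0.025,0,-0.0144],[-0.025,0,-0.0144],[-0.025,0,-0.0144],[-0.015,0,-0.0087],[0,0,0]], rotation=[[0,0,0],[0,0,0],[0,0,0],[0,0,0],[0,0,0],[0,0,0],[0,0,0],[0,0,0],[0,0,0],[0,0,0]], jaw=[0,0,0,0,0,0,0,0,0,0])

```text
time_s: 27.4
tool_pos: [0.2957, 0.3457, 0.3544]
tool_rot: [179.6, 60.1, 166.2]
force: [0.1, -0.4, -1.6]
grip_width: 0.06
grasp_force: 24.8
```

send_rows(xyz=[[-0.0117,-0.0257,0.0169],[-0.0124,-0.0246,0.0183],[-0.0133,-0.0235,0.0197],[-0.0141,-0.0222,0.021],[-0.0148,-0.021,0.0223],[-0.0154,-0.0195,0.0235],[-0.0162,-0.0181,0.0247],[-0.0168,-0.0165,0.0257],[-0.0173,-0.015,0.0268],[-0.0179,-0.0133,0.0277],[-0.0184,-0.0116,0.0285],[-0.0189,-0.0099,0.0294],[0,0,0],[0,0,0]], rotation=[[0.044,0,0.025],[0.044,0,0.026],[0.044,0,0.025],[0.044,0,0.026],[0.045,0,0.025],[0.044,0,0.026],[0.044,0,0.025],[0.044,0,0.026],[0.044,0,0.025],[0.044,0,0.026],[0.044,0,0.025],[0.044,0,0.026],[0,0,0],[0,0,0]], jaw=[0,0,0,0,0,0,0,0,0,0,0,0,0,0])

```text
time_s: 28.8
tool_pos: [0.4843, -0.0224, 0.3706]
tool_rot: [-179.7, 60.0, 131.7]
force: [-0.2, 1.1, -1.6]
grip_width: 0.0601
grasp_force: 24.9
```

```bash
python3 - <<'E'
from geo import *
from s2 import clear
p,R,o=pose(); g=p+GD*R.as_matrix()[:,2]; print(g,"want",G,R2.as_euler("xyz",degrees=True),o["tool_rot"],o["grip_width"],o["grasp_force"],np.round(o["qpos"],1))
q,we,mm,qs=follow(np.radians(o["qpos"]),[(G,R3(t)) for t in (45,90,140)],dr=.14)
print(we,mm,np.degrees(q).round(0),min(map(clear,qs)))
s=plan([(G,R3(45),7),(G,R3(90),6),(G,R3(143),7)],jaw=0)
E
```

```text
[ 0.57790742 -0.12848352  0.28874607] want [ 0.578  -0.1275  0.29  ] [180.   60.  131.5] [-179.73935027   59.96034744  131.72484791] 0.06011660450974541 24.85011119245428 [-36.6  -8.4  17.  126.9  73.   59.7 -17.8]
5.0955785573880106e-06 11.62277297039985 [-38.  44.  18. 102.  75. 106.  86.] 0.023342068038114117
xyz [[-0.0033,0.0092,0.0001],[-0.0033,0.0092,0.0001],[-0.0034,0.0092,0.0001],[-0.0033,0.0092,0.0001],[-0.0033,0.0091,0.0001],[-0.0033,0.0091,0.0001],[-0.0034,0.0091,0.0001],[-0.0037,0.0107,0.0004],[-0.0036,0.0107,0.0004],[-0.0037,0.0107,0.0004],[-0.0036,0.0107,0.0004],[-0.0037,0.0107,0.0003],[-0.0037,0.0107,0.0004],[-0.0037,0.0108,0.0004],[-0.0037,0.0108,0.0004],[-0.0037,0.0108,0.0004],[-0.0037,0.0108,0.0004],[-0.0037,0.0108,0.0004],[-0.0037,0.0108,0.0004],[-0.0037,0.0108,0.0005]]
rot [[0.055,0.022,-0.095],[0.055,0.023,-0.095],[0.054,0.022,-0.095],[0.055,0.022,-0.095],[0.055,0.022,-0.095],[0.055,0.023,-0.095],[0.055,0.022,-0.094],[0.064,0.026,-0.111],[0.064,0.026,-0.111],[0.064,0.026,-0.112],[0.064,0.026,-0.111],[0.064,0.026,-0.111],[0.064,0.027,-0.111],[0.065,0.026,-0.112],[0.065,0.027,-0.112],[0.065,0.026,-0.112],[0.064,0.026,-0.113],[0.065,0.026,-0.112],[0.065,0.027,-0.112],[0.065,0.026,-0.112]]
jaw [0,0,0,0,0,0,0,0,0,0,0,0,0,0,0,0,0,0,0,0]
```

send_rows(xyz=[[-0.0033,0.0092,0.0001],[-0.0033,0.0092,0.0001],[-0.0034,0.0092,0.0001],[-0.0033,0.0092,0.0001],[-0.0033,0.0091,0.0001],[-0.0033,0.0091,0.0001],[-0.0034,0.0091,0.0001],[-0.0037,0.0107,0.0004],[-0.0036,0.0107,0.0004],[-0.0037,0.0107,0.0004],[-0.0036,0.0107,0.0004],[-0.0037,0.0107,0.0003],[-0.0037,0.0107,0.0004]], rotation=[[0.055,0.022,-0.095],[0.055,0.023,-0.095],[0.054,0.022,-0.095],[0.055,0.022,-0.095],[0.055,0.022,-0.095],[0.055,0.023,-0.095],[0.055,0.022,-0.094],[0.064,0.026,-0.111],[0.064,0.026,-0.111],[0.064,0.026,-0.112],[0.064,0.026,-0.111],[0.064,0.026,-0.111],[0.064,0.027,-0.111]], jaw=[0,0,0,0,0,0,0,0,0,0,0,0,0])

```text
time_s: 30.1
tool_pos: [0.5799, 0.0368, 0.3186]
tool_rot: [-100.0, -5.9, -179.2]
force: [0.2, 0.2, -2.0]
grip_width: 0.0601
grasp_force: 24.8
```

send_rows(xyz=[[-0.0037,0.0108,0.0004],[-0.0037,0.0108,0.0004],[-0.0037,0.0108,0.0004],[-0.0037,0.0108,0.0004],[-0.0037,0.0108,0.0004],[-0.0037,0.0108,0.0004],[-0.0037,0.0108,0.0005],[0,0,0],[0,0,0],[0,0,0],[0,0,0],[0,0,0],[0,0,0],[0,0,0],[0,0,0],[0,0,0]], rotation=[[0.065,0.026,-0.112],[0.065,0.027,-0.112],[0.065,0.026,-0.112],[0.064,0.026,-0.113],[0.065,0.026,-0.112],[0.065,0.027,-0.112],[0.065,0.026,-0.112],[0,0,0],[0,0,0],[0,0,0],[0,0,0],[0,0,0],[0,0,0],[0,0,0],[0,0,0],[0,0,0]], jaw=[0,0,0,0,0,0,0,0,0,0,0,0,0,0,0,0])

```text
time_s: 31.7
tool_pos: [0.5716, 0.0296, 0.2436]
tool_rot: [-63.5, -48.6, 162.2]
force: [0.4, -0.0, -0.9]
grip_width: 0.0601
grasp_force: 24.8
```

```bash
python3 - <<'E'
from geo import *
p,R,o=pose(); g=p+GD*R.as_matrix()[:,2]; print(g,R3(143).as_euler("xyz",degrees=True),o["tool_rot"],o["grip_width"],o["force"],np.round(o["qpos"],1))
c=env.read_camera("scene"); a=cv2.resize(c["image"][140:270,140:320],None,fx=4,fy=4,interpolation=cv2.INTER_CUBIC); cv2.imwrite("pics/s2.png",a)
# way back: reverse
s=plan([(G,R3(90),7),(G,R3(45),6),(G,R2,7)],jaw=0)
E
```

```text
[ 0.5791266  -0.1264542   0.29198778] [-63.39275577 -48.73176705 162.02658727] [-63.46370295 -48.56618646 162.21882624] 0.060059048271902796 [ 0.36189921 -0.00131966 -0.87285411] [-38.5  41.9  19.1 105.   76.1 106.   90. ]
xyz [[0.0047,-0.01,0.0004],[0.0047,-0.01,0.0005],[0.0048,-0.01,0.0005],[0.0048,-0.0101,0.0005],[0.0049,-0.01,0.0006],[0.0049,-0.01,0.0005],[0.0049,-0.0101,0.0006],[0.0048,-0.0102,0.0004],[0.0049,-0.0102,0.0004],[0.0048,-0.0102,0.0004],[0.0049,-0.0103,0.0004],[0.0048,-0.0102,0.0004],[0.0049,-0.0102,0.0004],[0.0041,-0.0088,0.0003],[0.0041,-0.0088,0.0003],[0.004,-0.0088,0.0003],[0.0041,-0.0088,0.0002],[0.0041,-0.0088,0.0003],[0.0041,-0.0087,0.0003],[0.004,-0.0088,0.0003]]
rot [[-0.065,-0.026,0.112],[-0.065,-0.026,0.111],[-0.065,-0.026,0.112],[-0.065,-0.026,0.112],[-0.065,-0.026,0.111],[-0.065,-0.027,0.112],[-0.064,-0.026,0.112],[-0.064,-0.026,0.111],[-0.064,-0.026,0.111],[-0.065,-0.026,0.111],[-0.064,-0.026,0.111],[-0.064,-0.026,0.111],[-0.064,-0.026,0.111],[-0.055,-0.022,0.095],[-0.055,-0.023,0.096],[-0.055,-0.022,0.095],[-0.055,-0.023,0.095],[-0.055,-0.022,0.095],[-0.055,-0.022,0.096],[-0.055,-0.023,0.095]]
jaw [0,0,0,0,0,0,0,0,0,0,0,0,0,0,0,0,0,0,0,0]
```

View pics/s2.png

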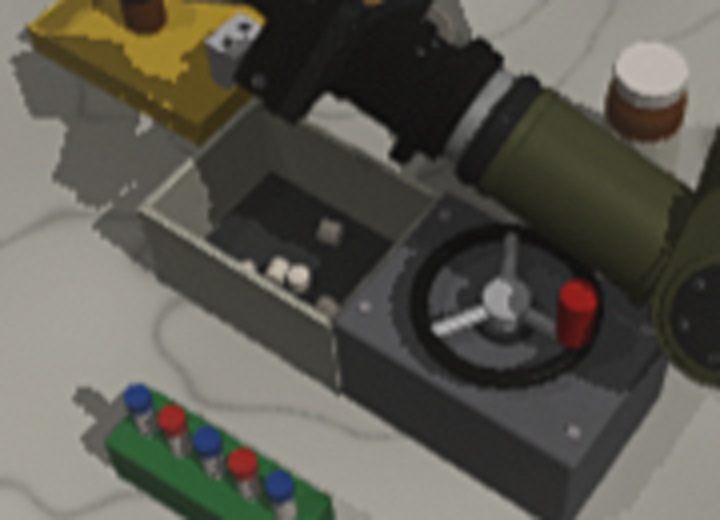

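send_rows(xyz=[[0.0047,-0.01,0.0004],[0.0047,-0.01,0.0005],[0.0048,-0.01,0.0005],[0.0048,-0.0101,0.0005],[0.0049,-0.01,0.0006],[0.0049,-0.01,0.0005],[0.0049,-0.0101,0.0006],[0.0048,-0.0102,0.0004],[0.0049,-0.0102,0.0004],[0.0048,-0.0102,0.0004],[0.0049,-0.0103,0.0004],[0.0048,-0.0102,0.0004],[0.0049,-0.0102,0.0004],[0.0041,-0.0088,0.0003],[0.0041,-0.0088,0.0003],[0.004,-0.0088,0.0003],[0.0041,-0.0088,0.0002],[0.0041,-0.0088,0.0003],[0.0041,-0.0087,0.0003],[0.004,-0.0088,0.0003]], rotation=[[-0.065,-0.026,0.112],[-0.065,-0.026,0.111],[-0.065,-0.026,0.112],[-0.065,-0.026,0.112],[-0.065,-0.026,0.111],[-0.065,-0.027,0.112],[-0.064,-0.026,0.112],[-0.064,-0.026,0.111],[-0.064,-0.026,0.111],[-0.065,-0.026,0.111],[-0.064,-0.026,0.111],[-0.064,-0.026,0.111],[-0.064,-0.026,0.111],[-0.055,-0.022,0.095],[-0.055,-0.023,0.096],[-0.055,-0.022,0.095],[-0.055,-0.023,0.095],[-0.055,-0.022,0.095],[-0.055,-0.022,0.096],[-0.055,-0.023,0.095]], jaw=[0,0,0,0,0,0,0,0,0,0,0,0,0,0,0,0,0,0,0,0])

```text
time_s: 33.75
tool_pos: [0.4835, -0.0221, 0.3717]
tool_rot: [179.5, 60.0, 131.0]
force: [-0.3, 0.4, -0.6]
grip_width: 0.0597
grasp_force: 24.8
```

send_rows(xyz=[[0,0,0],[0,0,0]], rotation=[[0,0,0],[0,0,0]], jaw=[0,0])

```text
time_s: 33.95
tool_pos: [0.484, -0.0217, 0.3718]
tool_rot: [-179.7, 60.0, 131.7]
force: [0.2, -0.3, -0.7]
grip_width: 0.0599
grasp_force: 24.8
```

```bash
python3 - <<'E'
from geo import *
p,R,o=pose(); g=p+GD*R.as_matrix()[:,2]; print(g,o["tool_rot"],o["grip_width"],np.round(o["qpos"],1))
s=plan([((.4345,.313,.27),(180,60,166.6),13),((.4345,.313,.06),(180,60,166.6),7)],jaw=0)
E
```

```text
[ 0.57766181 -0.12791331  0.29004399] [-179.73476845   59.98351718  131.70788049] 0.059855357760913 [-36.7  -8.4  17.  126.9  72.9  59.8 -17.7]
xyz [[0.0176,0.0075,-0.0274],[0.0173,0.0091,-0.0268],[0.0168,0.0105,-0.0262],[0.0165,0.012,-0.0254],[0.0159,0.0134,-0.0246],[0.0155,0.0148,-0.0237],[0.015,0.0161,-0.0229],[0.0144,0.0174,-0.0219],[0.0139,0.0185,-0.0209],[0.0132,0.0198,-0.0199],[0.0126,0.0208,-0.0187],[0.0119,0.0219,-0.0176],[0.0113,0.0228,-0.0164],[0.026,0.0,0.015],[0.026,0.0,0.015],[0.0259,0.0,0.015],[0.026,0.0,0.015],[0.026,0.0,0.015],[0.026,0.0001,0.015],[0.0259,0.0,0.015]]
rot [[-0.041,0.0,-0.023],[-0.041,0.0,-0.024],[-0.041,0.0,-0.023],[-0.041,0.0,-0.024],[-0.041,0.0,-0.023],[-0.04,0.0,-0.024],[-0.041,-0.001,-0.023],[-0.041,0.0,-0.024],[-0.041,0.0,-0.023],[-0.041,0.0,-0.023],[-0.041,0.0,-0.024],[-0.041,0.0,-0.023],[-0.041,0.0,-0.024],[0.0,0.0,0.0],[0.0,0.0,0.0],[0.0,0.0,0.0],[0.0,0.0,0.0],[0.0,0.0,0.0],[0.0,0.0,0.0],[0.0,0.0,0.0]]
jaw [0,0,0,0,0,0,0,0,0,0,0,0,0,0,0,0,0,0,0,0]
```

send_rows(xyz=[[0.0176,0.0075,-0.0274],[0.0173,0.0091,-0.0268],[0.0168,0.0105,-0.0262],[0.0165,0.012,-0.0254],[0.0159,0.0134,-0.0246],[0.0155,0.0148,-0.0237],[0.015,0.0161,-0.0229],[0.0144,0.0174,-0.0219],[0.0139,0.0185,-0.0209],[0.0132,0.0198,-0.0199],[0.0126,0.0208,-0.0187],[0.0119,0.0219,-0.0176],[0.0113,0.0228,-0.0164],[0,0,0],[0,0,0]], rotation=[[-0.041,0,-0.023],[-0.041,0,-0.024],[-0.041,0,-0.023],[-0.041,0,-0.024],[-0.041,0,-0.023],[-0.04,0,-0.024],[-0.041,-0.001,-0.023],[-0.041,0,-0.024],[-0.041,0,-0.023],[-0.041,0,-0.023],[-0.041,0,-0.024],[-0.041,0,-0.023],[-0.041,0,-0.024],[0,0,0],[0,0,0]], jaw=[0,0,0,0,0,0,0,0,0,0,0,0,0,0,0])

```text
time_s: 35.45
tool_pos: [0.2966, 0.3471, 0.3515]
tool_rot: [-179.9, 60.1, 166.8]
force: [-0.3, -0.2, -0.9]
grip_width: 0.06
grasp_force: 24.8
```

```bash
python3 - <<'E'
from geo import *
p,R,o=pose(); g=p+GD*R.as_matrix()[:,2]; print(g,o["tool_rot"],o["grip_width"])
c=env.read_camera("top")["image"]; a=cv2.resize(c[150:235,265:355],None,fx=4.4,fy=4.4,interpolation=cv2.INTER_CUBIC)
u,v=pj(env.read_camera("top"),(.434,.313,.29)).astype(int); b=cv2.resize(c[v-42:v+43,u-45:u+45],None,fx=4.4,fy=4.4,interpolation=cv2.INTER_CUBIC)
cv2.imwrite("pics/t6.png",cv2.convertScaleAbs(np.hstack([a,b]),alpha=1.6))
s=plan([((.4345,.313,.055),(180,60,166.6),8)],jaw=0)
E
```

```text
[0.43446156 0.31445559 0.26985094] [-179.88457451   60.06051968  166.79360176] 0.0600330584809598
xyz [[0.0233,0.0,0.0133],[0.0233,0.0,0.0133],[0.0233,0.0,0.0134],[0.0233,0.0,0.0133],[0.0233,0.0,0.0134],[0.0233,0.0,0.0133],[0.0232,0.0,0.0134],[0.0233,0.0,0.0133]]
rot [[0.0,0.0,0.0],[0.0,0.0,0.0],[0.0,0.001,0.0],[-0.001,0.0,0.0],[0.0,0.0,0.0],[0.0,0.0,0.0],[0.0,0.0,0.0],[0.0,0.0,0.0]]
jaw [0,0,0,0,0,0,0,0]
```

View pics/t6.png

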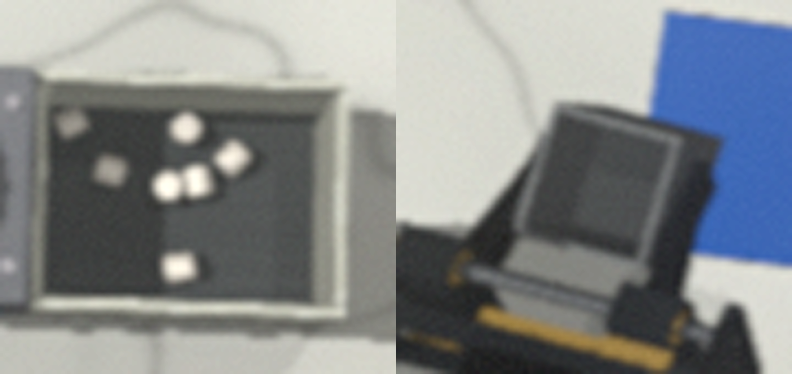

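send_rows(xyz=[[0.0233,0,0.0134],[0.0233,0,0.0134],[0.0233,0,0.0134],[0.0233,0,0.0134],[0.0233,0,0.0134],[0.0233,0,0.0134],[0.0233,0,0.0134],[0.0233,0,0.0134],[0,0,0],[0,0,0]], rotation=[[0,0,0],[0,0,0],[0,0,0],[0,0,0],[0,0,0],[0,0,0],[0,0,0],[0,0,0],[0,0,0],[0,0,0]], jaw=[0,0,0,0,0,0,0,0,0,0])

```text
time_s: 36.55
tool_pos: [0.2975, 0.346, 0.137]
tool_rot: [-180.0, 60.2, 166.6]
force: [1.0, -0.2, 0.2]
grip_width: 0.06
grasp_force: 24.8
```

```bash
python3 - <<'E'
from geo import *
p,R,o=pose(); g=p+GD*R.as_matrix()[:,2]; print(g,o["tool_rot"],o["grip_width"])
s=plan([((.4345,.313,.0405),(180,60,166.6),3)],jaw=0)
E
```

```text
[0.43544228 0.3130373  0.05562735] [-179.97285761   60.15762951  166.59960268] 0.05999626049526115
xyz [[0.0044,-0.0001,0.0022],[0.0043,-0.0001,0.0023],[0.0044,-0.0001,0.0023]]
rot [[0.0,0.001,0.0],[0.0,0.001,0.0],[0.0,0.001,0.0]]
jaw [0,0,0]
```

send_rows(xyz=[[0.0044,0,0.0025],[0.0044,0,0.0025],[0.0044,0,0.0025],[0,0,0],[0,0,0],[0,0,0],[0,0,0],[0,0,0],[0,0,0],[0,0,-0.01],[0,0,-0.02],[0,0,-0.03],[0,0,-0.04],[0,0,-0.03],[0,0,0]], rotation=[[0,0,0],[0,0,0],[0,0,0],[0,0,0],[0,0,0],[0,0,0],[0,0,0],[0,0,0],[0,0,0],[0,0,0],[0,0,0],[0,0,0],[0,0,0],[0,0,0],[0,0,0]], jaw=[0,0,0,0,0,1,1,1,1,1,1,1,1,1,1])

```text
time_s: 38.05
tool_pos: [0.1838, 0.3747, 0.1883]
tool_rot: [179.3, 60.0, 166.4]
force: [0.0, 1.2, -0.1]
grip_width: 0.087
grasp_force: 0.0
```

```bash
python3 - <<'E'
from geo import *
p,R,o=pose(); g=p+GD*R.as_matrix()[:,2]; print(g,o["tool_rot"],o["grip_width"],o["force"])
kn=(.602,.1265,.24)
s=plan([((.45,.30,.30),Rt(A,-np.radians(85)),9),(kn,(180,0,90),11)],jaw=.6)
E
```

```text
[0.32194619 0.34340487 0.10657497] [179.32294121  60.01397403 166.43441929] 0.08696468105547898 [ 0.03544183  1.1685183  -0.08915024]
xyz [[-0.0435,-0.0012,0.0031],[-0.0436,-0.0012,0.0004],[-0.0434,-0.0011,-0.0025],[-0.0429,-0.0012,-0.0051],[-0.042,-0.0011,-0.0079],[-0.041,-0.0012,-0.0104],[-0.0397,-0.0011,-0.0129],[-0.038,-0.0012,-0.0152],[-0.0363,-0.0012,-0.0173],[-0.0177,-0.0113,0.0069],[-0.0191,-0.0092,0.0069],[-0.0203,-0.0069,0.0068],[-0.021,-0.0044,0.0067],[-0.0216,-0.0021,0.0066],[-0.0219,0.0006,0.0065],[-0.0217,0.0031,0.0063],[-0.0214,0.0055,0.0062],[-0.0206,0.0081,0.0059],[-0.0198,0.0103,0.0059],[-0.0184,0.0126,0.0056]]
rot [[0.001,0.107,0.001],[0.001,0.106,0.0],[0.001,0.107,0.001],[0.002,0.107,0.0],[0.001,0.106,0.001],[0.001,0.107,0.0],[0.001,0.107,0.001],[0.001,0.106,0.0],[0.001,0.107,0.001],[0.005,0.007,0.121],[0.006,0.006,0.122],[0.005,0.007,0.121],[0.005,0.007,0.121],[0.006,0.006,0.121],[0.005,0.007,0.122],[0.005,0.007,0.121],[0.006,0.007,0.121],[0.005,0.006,0.121],[0.005,0.007,0.122],[0.006,0.007,0.121]]
jaw [0.6,0.6,0.6,0.6,0.6,0.6,0.6,0.6,0.6,0.6,0.6,0.6,0.6,0.6,0.6,0.6,0.6,0.6,0.6,0.6]
```

send_rows(xyz=[[-0.0435,-0.0012,0.0031],[-0.0436,-0.0012,0.0004],[-0.0434,-0.0011,-0.0025],[-0.0429,-0.0012,-0.0051],[-0.042,-0.0011,-0.0079],[-0.041,-0.0012,-0.0104],[-0.0397,-0.0011,-0.0129],[-0.038,-0.0012,-0.0152],[-0.0363,-0.0012,-0.0173],[-0.0177,-0.0113,0.0069],[-0.0191,-0.0092,0.0069],[-0.0203,-0.0069,0.0068],[-0.021,-0.0044,0.0067],[-0.0216,-0.0021,0.0066],[-0.0219,0.0006,0.0065],[-0.0217,0.0031,0.0063],[-0.0214,0.0055,0.0062],[-0.0206,0.0081,0.0059],[-0.0198,0.0103,0.0059],[-0.0184,0.0126,0.0056]], rotation=[[0.001,0.107,0.001],[0.001,0.106,0],[0.001,0.107,0.001],[0.002,0.107,0],[0.001,0.106,0.001],[0.001,0.107,0],[0.001,0.107,0.001],[0.001,0.106,0],[0.001,0.107,0.001],[0.005,0.007,0.121],[0.006,0.006,0.122],[0.005,0.007,0.121],[0.005,0.007,0.121],[0.006,0.006,0.121],[0.005,0.007,0.122],[0.005,0.007,0.121],[0.006,0.007,0.121],[0.005,0.006,0.121],[0.005,0.007,0.122],[0.006,0.007,0.121]], jaw=[1,1,0.6,0.6,0.6,0.6,0.6,0.6,0.6,0.6,0.6,0.6,0.6,0.6,0.6,0.6,0.6,0.6,0.6,0.6])

```text
time_s: 40.05
tool_pos: [0.6038, 0.1211, 0.402]
tool_rot: [-179.9, 0.3, 89.3]
force: [-0.1, 0.4, 0.6]
grip_width: 0.0522
grasp_force: 0.0
```

send_rows(xyz=[[0,0,0],[0,0,0]], rotation=[[0,0,0],[0,0,0]], jaw=[0.6,0.6])

```text
time_s: 40.25
tool_pos: [0.6034, 0.1218, 0.4022]
tool_rot: [-179.9, 0.3, 89.6]
force: [-0.5, -0.1, -0.6]
grip_width: 0.0519
grasp_force: 0.0
```

```bash
python3 - <<'E'
from h import *
p,R,o=pose(); g=p+GD*R.as_matrix()[:,2]; print(g,o["tool_rot"],o["grip_width"],o["force"])
c=env.read_camera("scene"); b=blob(c,(0,150,60),(4,255,255),(230,180,320,260)); print("knob scene blob",b[:,0].min(0),b[:,0].max(0),"top proj",pj(c,(.602,.1265,.173)),"bottom",pj(c,(.602,.1265,.128)))
s=plan([((.602,.1265,.158),(180,0,90),5)],jaw=.6)
E
```

```text
[0.60312834 0.12096619 0.23866288] [-179.9078256     0.28898422   89.62409555] 0.05189486478932357 [-0.46847808 -0.1221293  -0.58972572]
knob scene blob [281 210] [289 226] top proj [284.61218969 211.20020693] bottom [283.32166708 221.21117911]
xyz [[0.0008,-0.0002,0.0162],[0.0008,-0.0002,0.0162],[0.0008,-0.0002,0.0162],[0.0007,-0.0003,0.0162],[0.0008,-0.0002,0.0162]]
rot [[0.0,0.001,-0.001],[0.0,0.001,-0.001],[-0.001,0.001,-0.001],[0.0,0.0,-0.001],[0.0,0.001,-0.001]]
jaw [0.6,0.6,0.6,0.6,0.6]
```

send_rows(xyz=[[0.0011,-0.0002,0.0162],[0.0011,-0.0002,0.0162],[0.0011,-0.0002,0.0162],[0.001,-0.0003,0.0162],[0.001,-0.0002,0.0162],[0,0,0],[0,0,0],[0,0,0],[0,0,0],[0,0,0],[0,0,0],[0,0,0]], rotation=[[0,0.001,-0.001],[0,0.001,-0.001],[0,0.001,-0.001],[0,0.001,-0.001],[0,0.001,-0.001],[0,0,0],[0,0,0],[0,0,0],[0,0,0],[0,0,0],[0,0,0],[0,0,0]], jaw=[0.6,0.6,0.6,0.6,0.6,0.6,0,0,0,0,0,0], newtons=15)

```text
time_s: 41.5
tool_pos: [0.6036, 0.1274, 0.3228]
tool_rot: [179.7, -0.1, 89.9]
force: [6.5, -0.2, -1.2]
grip_width: 0.0235
grasp_force: 15.0
```

send_rows(xyz=[[-0.001,0.0098,0],[-0.0028,0.0094,0],[-0.0046,0.0086,0],[-0.0062,0.0076,0],[-0.0076,0.0062,0],[-0.0086,0.0046,0],[-0.0094,0.0028,0],[-0.0098,0.001,0],[0,0,0]], rotation=[[0,0,0],[0,0,0],[0,0,0],[0,0,0],[0,0,0],[0,0,0],[0,0,0],[0,0,0],[0,0,0]], jaw=[0,0,0,0,0,0,0,0,0])

```text
time_s: 42.4
tool_pos: [0.6533, 0.0753, 0.3227]
tool_rot: [179.9, 0.0, 89.8]
force: [1.6, -2.2, 5.5]
grip_width: 0.0233
grasp_force: 15.0
```

```bash
python3 - <<'E'
from h import *
p,R,o=pose(); g=p+GD*R.as_matrix()[:,2]; print(g,o["tool_rot"],o["grip_width"],o["force"])
E
```

```text
[0.65362634 0.07515782 0.1592035 ] [1.79868569e+02 4.06298806e-02 8.97737393e+01] 0.02333031749460184 [ 1.63948092 -2.21967989  5.45527829]
```

Remaining 360° clockwise plus a small tangential push to the stop.

send_rows(xyz=[[-0.0098,-0.001,0],[-0.0094,-0.0028,0],[-0.0086,-0.0046,0],[-0.0076,-0.0062,0],[-0.0062,-0.0076,0],[-0.0046,-0.0086,0],[-0.0028,-0.0094,0],[-0.001,-0.0098,0],[0.001,-0.0098,0],[0.0028,-0.0094,0],[0.0046,-0.0086,0],[0.0062,-0.0076,0],[0.0076,-0.0062,0],[0.0086,-0.0046,0],[0.0094,-0.0028,0],[0.0098,-0.001,0],[0,0,0]], rotation=[[0,0,0],[0,0,0],[0,0,0],[0,0,0],[0,0,0],[0,0,0],[0,0,0],[0,0,0],[0,0,0],[0,0,0],[0,0,0],[0,0,0],[0,0,0],[0,0,0],[0,0,0],[0,0,0],[0,0,0]], jaw=[0,0,0,0,0,0,0,0,0,0,0,0,0,0,0,0,0])

```text
time_s: 44.1
tool_pos: [0.553, 0.0777, 0.3226]
tool_rot: [179.8, -0.0, 89.9]
force: [4.3, 2.2, 4.1]
grip_width: 0.0232
grasp_force: 15.0
```

send_rows(xyz=[[0.0098,0.001,0],[0.0094,0.0028,0],[0.0086,0.0046,0],[0.0076,0.0062,0],[0.0062,0.0076,0],[0.0046,0.0086,0],[0.0028,0.0094,0],[0.001,0.0098,0],[-0.001,0.0098,0],[-0.0028,0.0094,0],[-0.0046,0.0086,0],[-0.0062,0.0076,0],[-0.0076,0.0062,0],[-0.0086,0.0046,0],[-0.0094,0.0028,0],[-0.0098,0.001,0],[-0.004,0,0],[0,0,0],[0,0,0]], rotation=[[0,0,0],[0,0,0],[0,0,0],[0,0,0],[0,0,0],[0,0,0],[0,0,0],[0,0,0],[0,0,0],[0,0,0],[0,0,0],[0,0,0],[0,0,0],[0,0,0],[0,0,0],[0,0,0],[0,0,0],[0,0,0],[0,0,0]], jaw=[0,0,0,0,0,0,0,0,0,0,0,0,0,0,0,0,0,0,0])

```text
time_s: 46.0
tool_pos: [0.653, 0.0755, 0.3227]
tool_rot: [179.8, -0.2, 90.0]
force: [4.0, 6.2, 4.5]
grip_width: 0.0237
grasp_force: 15.0
```

send_rows(xyz=[[-0.002,0,0],[-0.002,0,0],[0,0,0],[0,0,0]], rotation=[[0,0,0],[0,0,0],[0,0,0],[0,0,0]], jaw=[0,0,0,0])

```text
time_s: 46.4
tool_pos: [0.653, 0.0746, 0.3226]
tool_rot: [179.8, -0.5, 90.2]
force: [5.4, 11.2, 3.7]
grip_width: 0.0234
grasp_force: 15.0
```

send_rows(xyz=[[0.002,0,0],[0,0,0],[0,0,0],[0,0,0],[0,0,0],[0,0,-0.02],[0,0,-0.04],[0,0,-0.05],[0,0,-0.03],[-0.02,-0.02,0],[-0.04,-0.03,0],[-0.04,-0.03,0],[-0.04,-0.03,0],[-0.04,-0.03,0],[-0.04,0,0],[-0.04,0,0],[-0.04,0,0],[-0.04,0,0],[0,0,0],[0,0,0]], rotation=[[0,0,0],[0,0,0],[0,0,0],[0,0,0],[0,0,0],[0,0,0],[0,0,0],[0,0,0],[0,0,0],[0,0,0],[0,0,0],[0,0,0],[0,0,0],[0,0,0],[0,0,0],[0,0,0],[0,0,0],[0,0,0],[0,0,0],[0,0,0]], jaw=[0,0.6,0.6,0.6,0.6,0.6,0.6,0.6,0.6,0.6,0.6,0.6,0.6,0.6,0.6,0.6,0.6,0.6,0.6,0.6])

```text
time_s: 48.4
tool_pos: [0.5111, -0.2697, 0.4611]
tool_rot: [-179.9, -0.0, 89.7]
force: [-0.6, 0.7, -0.2]
grip_width: 0.0522
grasp_force: 0.0
```

```bash
python3 - <<'E'
from h import *
c=env.read_camera("top"); i=c["image"]
b=blob(c,(0,150,60),(4,255,255),(200,150,260,175)); print("knob",np.mean([bp(c,u,v,.173)[:2] for u,v in b[:,0]],axis=0))
b=blob(c,(5,150,80),(18,255,255)); P=np.array([bp(c,u,v,.078)[:2] for u,v in b[:,0]]); print("orange",P.min(0),P.max(0))
cv2.imwrite("pics/end.png",cv2.resize(i[90:300,90:450],(792,462),interpolation=cv2.INTER_CUBIC)); print(env.get_obs()["tool_pos"])
E
```

```text
knob [0.65034293 0.07508859]
orange [ 0.54185933 -0.17912757] [ 0.65891348 -0.02529918]
[ 0.5116714  -0.26824625  0.46113232]
```

View pics/end.png

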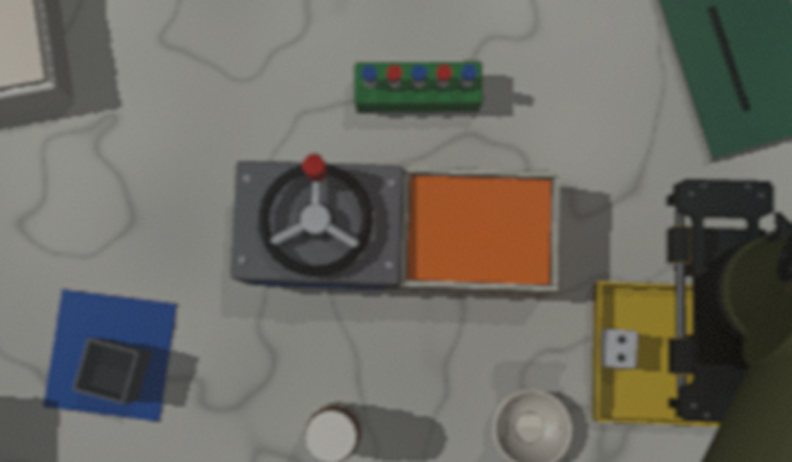

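```bash
python3 -c "
from cell import env
print(env.sign_off())"
```

```text
the job is handed in; nothing more can be done
None
```

The job is handed in, though the sign-off gave no verdict: the block and the jar went into the yellow tray, all 7 grinding cylinders are in the hopper, the shutter is cranked shut to its end stop, and the empty cup is upright on its blue mat. The block shifted about 3 cm inside the tray and stayed standing. The gripper hid the jar in the last picture, but it was in the tray when last seen.

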